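# Change the part on the laser marking fixture

### The arm

A 6-joint arm with a two-finger parallel gripper is mounted at the origin on a cart in front of the work surface, level with it; the furniture and walls round the work are solid. World frame = base frame: x ahead of the robot, y to its left, z up, the work surface at z = 0. Lengths are in m, angles in rad, forces in N, time in s.
With the tool pointing down it reaches from about 0.3 to 0.775 m from the base axis. Payload 14.6 kg.
Tool frame: the origin (TCP) lies at the very end of the fingers, on their centre line; the grasp point (between the pads) lies 19 mm behind it (ctrl.hold_point_z is the distance from the TCP to the grasp point, in m); x points along the fingers, y is the direction in which the jaws open and shut, and the axes are right-handed (so a half turn about x gives the same grasp; the last joint's range is limited). The gripper opens to 94 mm and grips with 3 to 60 N. Pads are 16 mm wide; open, the fingers measure 119 mm over their backs; the gripper's body (75 mm by 177 mm) begins 78 mm behind the grasp point.
Start: joints at [1.179, 0.3, 1.521, -0, 1.321, -0.067], TCP at [0.176, 0.521, 0.205] pointing down, gripper open.
Joint ranges: [-3.03, 3.03], [-0.79, 2.21], [0.23, 2.52], [-1.04, 4.18], [0, 3.07], [-2.55, 2.55]. Speed limits (rad/s): [2.22, 2.22, 2.57, 3.14, 3.14, 3.14].

### API

Orientations are given as [roll, pitch, yaw] about the fixed x, y, z axes, in that order (R = Rz(yaw) Ry(pitch) Rx(roll)).
In Python, from station import get_obs, camera, ticket, ctrl gives the robot as it stands.
- The arm moves only by the tool step_arm, never from a script. Its argument "motion" is a list that holds one entry, the list of rows, each a list of 6 numbers: the shift along the tool's x, y, z in m, then the turn, a rotation vector about the tool's x, y, z in degrees. A call has 1 to 12 rows; each row shifts and turns the commanded pose from where the row before left it, along the tool's axes as they then stand; what a row does not reach is not made up. A row lasts 1/8 s, in which the tool goes at most 62.5 mm and 10.7 degrees, less where a joint would pass 70% of its speed; a pose out of reach is approached as far as the arm can. A call is refused whole if a number of a shift passes 0.0625 or a number of a turn 10.7, either way. A call with a gripper value outside its range is refused whole. "fingers" is the finger opening in m, from 0 to 0.094, set as the call begins (left out, the last holds). The fingers move at their own pace and stop on an object; "squeeze" is the grip in N (left out, the last holds). Time passes only in rows, so rows that do not move let the fingers close. It gives the time, the measured TCP pose, the force and the opening at its end, in the units of the state.
- get_obs(): the state, without advancing time (a new reading comes with each control period).
- camera(name): name is "scene" or "side" or "wrist"; returns a dict with "pixels" (400x640x3 uint8, red, green, blue), "fx", "fy", "cx", "cy" (pixels), "extrinsics" (4x4, takes a point from world to camera coordinates); the wrist camera has in their place "T_tool_cam" (4x4, takes a point from camera to tool coordinates, whose origin is the TCP and whose axes are the tool frame's). Camera axes: x right, y up, looking along -z (the intrinsics and any distortion apply to the point x, -y, -z); pixel columns grow to the right and rows downward; lengths in m; the calibration is good to about 2 mm. A picture is of the moment at which its call begins: read the wrist's pose just before it. There is no depth.
- ticket.hand_in(): hands the job in, once; it reports no verdict.
The state is a dict: "time_s": time; "qpos": joint angles; "joint_vel": joint speeds; "tau": joint torques, N m; "ee_pos": TCP position; "eef_rot": TCP orientation; "force": force on the tool from outside, world axes, zero at the start; "moment": the same for the moment, N m; "grip_width": finger opening in m.
Only numpy, scipy, OpenCV 4.12 (cv2) and the standard library are available. Lean on these libraries where they do the work, as an engineer would, in place of code of your own. Each camera call takes 0.05 s, during which the arm holds its last target.

### The job

The next part for marking, the white block, is boxed in on the plywood board behind the red-capped bottle and the tall gauge block. First stand the bottle and the gauge aside together on the green mat, and while they are there put the finished black knob from the metal fixture plate into the blue tray and set the white block flat in the middle of the fixture plate, its long side along the plate's long side. Last, put the bottle and the gauge back on the board, each where it stood at the start; never let either fall over.

Things in the scene. Friction and masses are not known exactly. Their poses are not given: they have to be found in the camera images.
- bottle_c (a point): Centre (half-way up) of the solvent bottle: white round plastic bottle, 62 mm diameter up to 132 mm, then a red round collar 31 mm in diameter from 132 to 156 mm, then a thin red spout, 11 mm thick, to 182 mm. This point is 91 mm above its underside, on its axis; z points up the bottle. About 0.24 kg, loose. Can be gripped by the red collar. Starts upright on one of the two front places of the board; its start position is where it must return.
- gauge_c (a point): Centre (half-way up) of the focus gauge: a whitish square block standing upright, 20 x 20 mm and 98 mm tall, with a small grey plate on one side. This point is 49 mm above its underside; z points up, x and y are square to its sides. About 0.09 kg, loose. Starts on the other front place of the board, about 96 mm from the bottle's axis; its start position is where it must return.
- block_c (a point): Centre of the white block to be marked next: 30 mm (its x) by 45 mm (its y) by 20 mm high, two dark holes in its top. This point is 10 mm above its underside. About 0.07 kg, loose. Starts flat on the board behind the bottle and the gauge.
- knob_part_c (a point): Centre of the finished part: a black round knob with a pale dot on top, 40 mm diameter, 26 mm high. This point is 13 mm above its underside. About 0.03 kg, loose. Starts in the middle of the fixture plate.
- stock_board: Fixed plywood board, 120 mm (x) by 200 mm (y), 6 mm thick, origin at the centre of its underside, things stand on it at 6 mm. Grey discs near its robot-side (-x) edge, at about x -14 mm, y +48 and -48 mm, mark the places of the bottle and the gauge; a pale patch at x +30 mm is under the white block.
- fixture: Fixed metal marking fixture: a plain aluminium plate 100 mm (x) by 130 mm (y, its long side), 10 mm thick, with a dark flat pad in the middle of its flat top. Origin at the centre of its underside; its top is 10 mm above.
- out_tray: Fixed blue open tray for finished parts, 116 mm (x) by 126 mm (y), 28 mm high, walls 3 mm thick. Origin at the centre of its underside; the inner floor is 9 mm above.
- side_mat: Fixed green mat with a yellow edge line, the side area: 104 mm (x) by 136 mm (y), 10 mm thick and rigid. Origin at the centre of its underside; things stand on it at 10 mm. It starts empty and has room for the bottle at one end of its length and the gauge at the other.
Things that resemble listed ones, but are neither listed nor needed, are in the scene too. Of the things like the part that bears knob_part_c, leave any that is pink; of the rest the larger one is meant.

How it is judged:
On the way, in this order (a step that is already met when the one before it is completed fails the run):
1. the bottle and the gauge both stand upright on the green mat (x of bottle_c in the frame of side_mat between -0.055 and 0.055 m and y of bottle_c in the frame of side_mat between -0.07 and 0.07 m and z of bottle_c in the frame of side_mat between 0.098 and 0.107 m and x of gauge_c in the frame of side_mat between -0.055 and 0.055 m and y of gauge_c in the frame of side_mat between -0.07 and 0.07 m and z of gauge_c in the frame of side_mat between 0.056 and 0.065 m and angle between each of bottle_c, gauge_c's own z axis and vertical below 0.1 rad), for 0.2 s.
2. the block lies in the middle of the fixture plate and the knob in the blue tray, while the bottle and the gauge still stand on the mat (all of step 1 and horizontal distance between block_c and fixture below 0.012 m and z of block_c in the frame of fixture between 0.0175 and 0.0235 m and angle between block_c's own z axis and vertical below 0.15 rad and angle between the y axis of block_c and the y axis of fixture, either way round below 0.25 rad and x of knob_part_c in the frame of out_tray between -0.045 and 0.045 m and y of knob_part_c in the frame of out_tray between -0.05 and 0.05 m and z of knob_part_c in the frame of out_tray between 0.018 and 0.033 m), for 0.2 s.
At the end, for the whole second after the job is handed in: Knob on the floor of the blue tray; block flat on the fixture plate within 12 mm of its middle, long side within 0.25 rad of the plate's; bottle and gauge upright on the board, each within 14 mm of where it stood at the start; all released and at rest (horizontal distance between block_c and fixture below 0.012 m and z of block_c in the frame of fixture between 0.0175 and 0.0235 m and angle between block_c's own z axis and vertical below 0.15 rad and angle between the y axis of block_c and the y axis of fixture, either way round below 0.25 rad and x of knob_part_c in the frame of out_tray between -0.045 and 0.045 m and y of knob_part_c in the frame of out_tray between -0.05 and 0.05 m and z of knob_part_c in the frame of out_tray between 0.018 and 0.033 m and distance of each of bottle_c, gauge_c from where it was at the start of the episode below 0.014 m and angle between each of bottle_c, gauge_c's own z axis and vertical below 0.1 rad); the robot touches nothing.
It fails at once if the bottle or the gauge falls over (angle between any of bottle_c, gauge_c's own z axis and vertical above 0.6 rad).
It also fails if it takes over 134 s, if anything falls off the work surface, if the arm or the gripper's body presses on something with over 40 N, if the wrist force passes 120 N, or if a joint passes its speed limit or range.

## Working session

There is one attempt and no reset: what is moved stays moved. The work goes in short steps, Python scripts to look and compute and a tool call to move; the robot and the scene stay as the last step left them, time stands still between calls to the robot, and variables do not carry over. Pictures are saved under pics/ and viewed, and the job is handed in when it is done.

Besides the shell and the picture viewer there is one more tool, called after ">>>" by a JSON object that holds its "method" and its "body", one argument or row to a line. step_arm: Moves the arm, as the interface text tells. Its arguments: {"type":"object","properties":{"motion":{"type":"array","items":{"type":"array","items":{"type":"array","items":{"type":"number"}}}},"fingers":{"type":"number"},"squeeze":{"type":"number"}},"required":["motion"]}

```bash
ls; mkdir -p pics; cat > h.py <<'E'
import numpy as np, cv2
from station import get_obs, camera, ticket, ctrl
from scipy.spatial.transform import Rotation as R
def toolT():
    o=get_obs(); T=np.eye(4); T[:3,:3]=R.from_euler('xyz',o['eef_rot']).as_matrix(); T[:3,3]=o['ee_pos']; return T
def cam(name):
    T=toolT() if name=='wrist' else None
    c=camera(name)
    c['W']=np.linalg.inv(c['extrinsics']) if name!='wrist' else T@c['T_tool_cam']
    return c
def ray(c,u,v):
    d=np.array([(u-c['cx'])/c['fx'],-(v-c['cy'])/c['fy'],-1.0])
    return c['W'][:3,3], c['W'][:3,:3]@d
def onz(c,u,v,z):
    o,d=ray(c,u,v); return o+d*(z-o[2])/d[2]
def proj(c,p):
    q=np.linalg.inv(c['W'])@np.r_[p,1]; return c['cx']+c['fx']*q[0]/-q[2], c['cy']-c['fy']*q[1]/-q[2]
def save(c,n,crop=None,s=1):
    im=c['pixels'][:,:,::-1]
    if crop: im=im[crop[1]:crop[3],crop[0]:crop[2]]
    if s!=1: im=cv2.resize(im,None,fx=s,fy=s,interpolation=cv2.INTER_CUBIC)
    cv2.imwrite('pics/'+n+'.png',im)
E
python3 - <<'E'
from h import *
o=get_obs(); print(o['time_s'],o['ee_pos'],o['eef_rot'],o['grip_width'],ctrl.hold_point_z)
import pickle
for n in ['scene','side','wrist']:
    c=cam(n); save(c,n+'0'); pickle.dump(c,open(n+'0.pkl','wb')); print(n,[k for k in c], c['fx'],c['cx'],c['cy'],c['W'].round(3).tolist())
E
```

```text
pics
0.0 [0.17541163 0.52100371 0.20488906] [-1.63468222  1.56964298 -1.95944022] 0.09390382570203237 0.0188
scene ['pixels', 'fx', 'fy', 'cx', 'cy', 'extrinsics', 'W'] 479.84204038862 310.7593791326824 198.81540068680965 [[-0.703, 0.565, -0.432, 0.09], [-0.712, -0.553, 0.434, 0.544], [0.006, 0.612, 0.791, 0.926], [0.0, 0.0, 0.0, 1.0]]
side ['pixels', 'fx', 'fy', 'cx', 'cy', 'extrinsics', 'W'] 464.9095768447232 322.6900980969615 205.40494967431528 [[-1.0, 0.002, -0.009, 0.563], [-0.009, -0.539, 0.842, 0.867], [-0.003, 0.842, 0.539, 0.565], [0.0, 0.0, 0.0, 1.0]]
wrist ['pixels', 'fx', 'fy', 'cx', 'cy', 'T_tool_cam', 'W'] 319.020701202887 318.73663348306366 199.13597699842288 [[0.319, -0.911, -0.263, 0.097], [0.948, 0.306, 0.089, 0.548], [-0.001, -0.278, 0.961, 0.385], [0.0, 0.0, 0.0, 1.0]]
```

View pics/scene0.png

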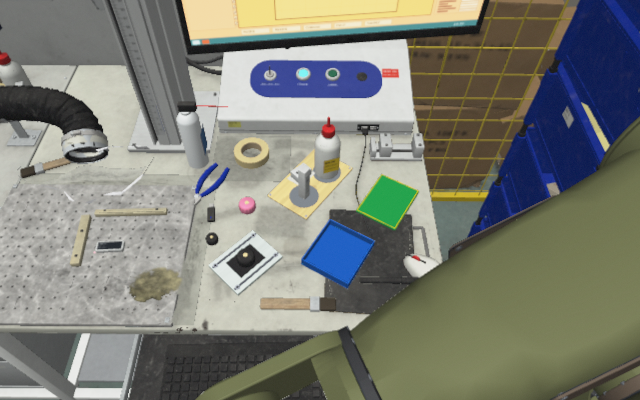

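View pics/side0.png

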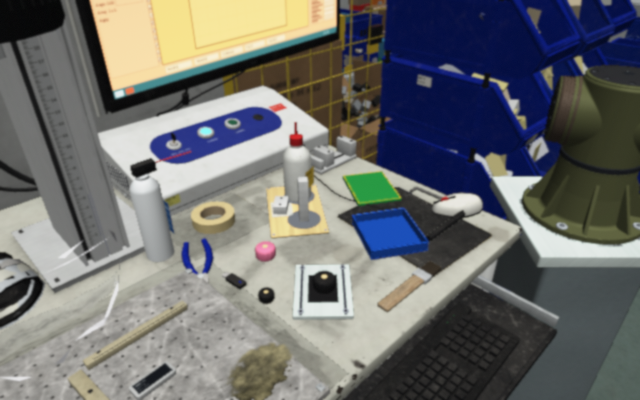

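View pics/wrist0.png

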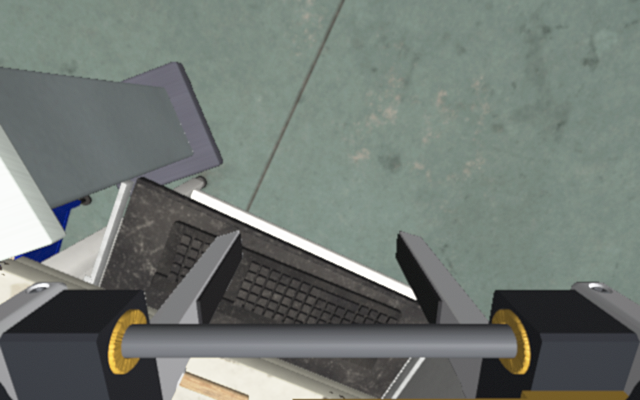

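```bash
python3 - <<'E'
from h import *
import pickle
c=pickle.load(open('scene0.pkl','rb')); save(c,'sc_crop',(200,110,430,300),3.4)
c=pickle.load(open('side0.pkl','rb')); save(c,'sd_crop',(220,120,440,320),3)
E
```

```text
(no output)
```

View pics/sc_crop.png

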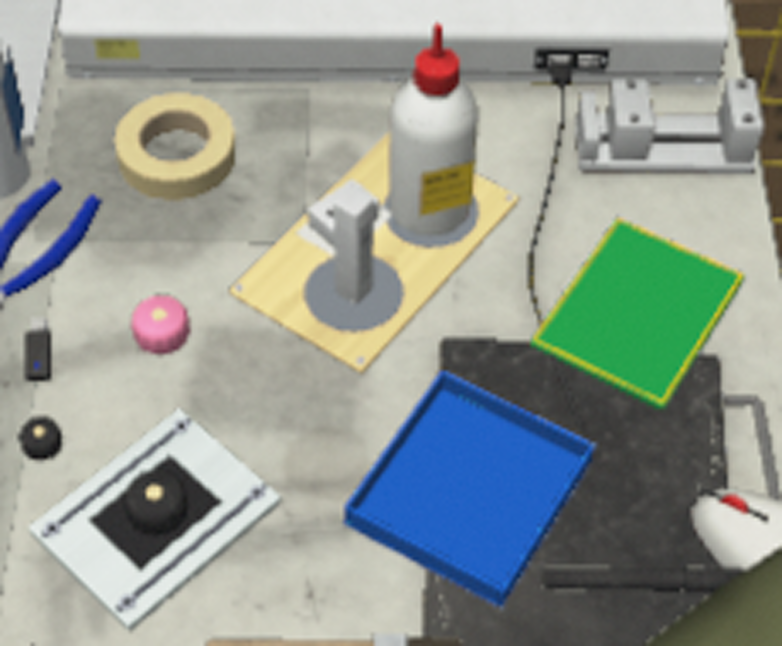

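View pics/sd_crop.png

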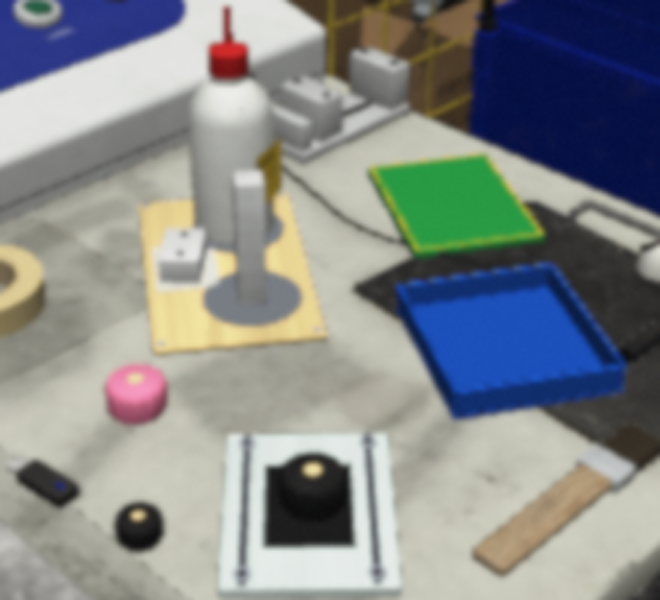

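```bash
cat > m.py <<'E'
from h import *
import pickle
A=pickle.load(open('scene0.pkl','rb'));B=pickle.load(open('side0.pkl','rb'))
def hsv(c): return cv2.cvtColor(c['pixels'],cv2.COLOR_RGB2HSV)
def blob(m,box):
    k=np.zeros_like(m);x0,y0,x1,y1=box;k[y0:y1,x0:x1]=m[y0:y1,x0:x1]
    n,l,s,ce=cv2.connectedComponentsWithStats(k);i=1+np.argmax(s[1:,4]);return (l==i).astype(np.uint8),ce[i],s[i]
def quad(m):
    cs,_=cv2.findContours(m,cv2.RETR_EXTERNAL,cv2.CHAIN_APPROX_NONE);h=cv2.convexHull(max(cs,key=cv2.contourArea))
    return cv2.approxPolyN(h,4)[0] if hasattr(cv2,'approxPolyN') else cv2.approxPolyDP(h,5,True)[:,0]
def rep(c,n,q,z):
    P=np.array([onz(c,u+0.0,v,z)[:2] for u,v in q]);e=np.linalg.norm(np.roll(P,-1,0)-P,axis=1)
    d=np.roll(P,-1,0)-P; print(n,'ctr',P.mean(0).round(4),'edges',e.round(3),'yaw',np.degrees(np.arctan2(d[:,1],d[:,0])).round(1), q.tolist())
E
python3 - <<'E'
from m import *
for nm,c,bx in (('scene',A,(340,160,440,250)),('side',B,(330,160,420,215))):
    m=cv2.inRange(hsv(c),(22,80,60),(75,255,255)); rep(c,nm+' mat',quad(blob(m,bx)[0]),0.01)
for nm,c,bx in (('scene',A,(290,210,385,300)),('side',B,(340,200,440,265))):
    m=cv2.inRange(hsv(c),(100,120,40),(125,255,255)); rep(c,nm+' tray(z28)',quad(blob(m,bx)[0]),0.028)
for nm,c,bx in (('scene',A,(260,140,360,225)),('side',B,(260,180,335,245))):
    m=cv2.inRange(hsv(c),(12,40,120),(30,255,255)); rep(c,nm+' board',quad(blob(m,bx)[0]),0.006)
for nm,c,bx in (('scene',A,(200,225,290,300)),('side',B,(285,255,365,325))):
    m=cv2.inRange(hsv(c),(0,0,205),(180,40,255)); rep(c,nm+' plate',quad(blob(m,bx)[0]),0.01)
for nm,c,bx in (('scene',A,(300,120,350,140)),('side',B,(280,132,310,150))):
    m=cv2.inRange(hsv(c),(170,120,60),(180,255,255))|cv2.inRange(hsv(c),(0,120,60),(6,255,255)); b=blob(m,bx); print(nm,'red',b[1],b[2])
E
```

```text
scene mat ctr [ 0.4578 -0.0883] edges [0.139 0.104 0.14  0.104] yaw [ 104.2   14.2  -75.9 -166.3] [[419, 190], [395, 230], [355, 211], [381, 173]]
side mat ctr [ 0.4586 -0.0813] edges [0.11  0.146 0.103 0.143] yaw [  13.4  -76.5 -168.2  106.6] [[405, 200], [358, 206], [341, 175], [381, 171]]
scene tray(z28) ctr [0.4363 0.1105] edges [0.135 0.119 0.137 0.118] yaw [ 104.3   14.4  -76.3 -166.4] [[376, 241], [347, 288], [298, 262], [330, 218]]
side tray(z28) ctr [0.4392 0.1193] edges [0.128 0.152 0.127 0.157] yaw [  12.2  -75.4 -165.7  104.9] [[437, 250], [371, 259], [347, 214], [404, 206]]
scene board ctr [ 0.6279 -0.0019] edges [0.202 0.169 0.24  0.057] yaw [  99.2    9.4 -108.6  179. ] [[353, 168], [306, 220], [251, 187], [337, 156]]
side board ctr [6.334e-01 1.000e-04] edges [0.122 0.209 0.125 0.227] yaw [   9.9  -80.8 -161.6   99. ] [[330, 233], [270, 239], [265, 187], [315, 179]]
scene plate ctr [0.5782 0.2681] edges [0.128 0.132 0.151 0.098] yaw [  90.1    8.6 -102.7 -179.5] [[282, 256], [237, 293], [192, 260], [253, 230]]
side plate ctr [0.5697 0.2645] edges [0.068 0.125 0.067 0.131] yaw [   0.3  -89.  -174.8   91.5] [[344, 315], [302, 315], [304, 265], [340, 263]]
scene red [328.02469136 129.98765432] [322 120  13  18 162]
side red [295.77099237 139.35114504] [290 132  12  14 131]
```

```bash
python3 - <<'E'
from m import *
s=lambda p:np.array([(x/3.4+200,y/3.4+110) for x,y in p]); d=lambda p:np.array([(x/3+220,y/3+120) for x,y in p])
rep(A,'plate sc',s([(183,409),(281,493),(130,628),(31,528)]),.01)
rep(B,'plate sd',d([(228,433),(388,433),(400,592),(219,592)]),.01)
rep(A,'tray sc',s([(443,372),(596,446),(503,592),(346,512)]),.028)
rep(B,'tray sd',d([(396,286),(550,264),(624,366),(456,402)]),.028)
rep(B,'board sd',d([(140,205),(290,197),(327,337),(155,352)]),.006)
for n,c,p in (('sc',A,s([(230,290),(362,371),(519,197)])),('sd',B,d([(155,352),(327,337),(290,197)]))): print(n,'board corners L,F,R',[onz(c,*q,.006)[:2].round(4).tolist() for q in p])
print('collar sc/sd', onz(A,*s([(437,72)])[0],.15),onz(B,*d([(229,62)])[0],.144))
print('bottle spout tip',onz(A,*s([(437,26)])[0],.188),onz(B,*d([(228,9)])[0],.188))
print('gauge disc',onz(A,*s([(353,292)])[0],.006),onz(B,*d([(252,297)])[0],.006))
print('gauge top',onz(A,*s([(358,197)])[0],.104),onz(B,*d([(249,179)])[0],.104))
print('block top',onz(B,*d([(184,242)])[0],.026))
print('knob top',onz(A,*s([(155,492)])[0],.036),onz(B,*d([(314,470)])[0],.036))
print('tape top, gray bottle', onz(A,250,146,.02),onz(A,197,160,0))
E
```

```text
plate sc ctr [0.5675 0.2627] edges [0.095 0.131 0.099 0.129] yaw [-178.4   92.6    0.3  -89.2] [[253.8235294117647, 230.29411764705884], [282.6470588235294, 255.0], [238.23529411764707, 294.7058823529412], [209.11764705882354, 265.29411764705884]]
plate sd ctr [0.569  0.2675] edges [0.099 0.132 0.097 0.132] yaw [-179.7   90.5    0.3  -88.8] [[296.0, 264.33333333333337], [349.33333333333337, 264.33333333333337], [353.33333333333337, 317.33333333333337], [293.0, 317.33333333333337]]
tray sc ctr [0.4361 0.1074] edges [0.115 0.125 0.112 0.126] yaw [-165.4  103.6   15.3  -75.2] [[330.29411764705884, 219.41176470588238], [375.29411764705884, 241.1764705882353], [347.94117647058823, 284.11764705882354], [301.7647058823529, 260.5882352941177]]
tray sd ctr [0.4396 0.1127] edges [0.114 0.123 0.116 0.132] yaw [-165.5  104.4   18.7  -76.3] [[352.0, 215.33333333333331], [403.33333333333337, 208.0], [428.0, 242.0], [372.0, 254.0]]
board sd ctr [0.6309 0.0078] edges [0.119 0.192 0.117 0.197] yaw [-173.7   98.7    8.7  -80.8] [[266.6666666666667, 188.33333333333331], [316.6666666666667, 185.66666666666669], [329.0, 232.33333333333331], [271.6666666666667, 237.33333333333331]]
sc board corners L,F,R [[0.6739, 0.1065], [0.5569, 0.0885], [0.5889, -0.1076]]
sd board corners L,F,R [[0.6736, 0.1128], [0.5579, 0.095], [0.5869, -0.0948]]
collar sc/sd [ 0.62533556 -0.04929071  0.15      ] [ 0.62838386 -0.04972473  0.144     ]
bottle spout tip [ 0.62904808 -0.05117623  0.188     ] [ 0.62713589 -0.0413544   0.188     ]
gauge disc [0.610977   0.04470788 0.006     ] [0.61116402 0.04682748 0.006     ]
gauge top [0.61124336 0.03909335 0.104     ] [0.61065065 0.04979846 0.104     ]
block top [0.66208962 0.00516018 0.026     ]
knob top [0.56611997 0.26242484 0.036     ] [0.56589663 0.26513004 0.036     ]
tape top, gray bottle [0.81984922 0.03756269 0.02      ] [ 8.93507235e-01  1.57463601e-01 -1.11022302e-16]
```

```bash
cat >> h.py <<'E'
def plan(pos,jaw,n=None,start=None):
    """rows (tool frame) from present measured pose to TCP pos with tool down, jaw angle deg (mod 180 nearest)"""
    T=toolT() if start is None else start
    y=T[:3,1]; cur=np.degrees(np.arctan2(y[1],y[0]))
    j=jaw+180*round((cur-jaw)/180)
    a=np.radians(j); x=np.array([0,0,-1.]); yy=np.array([np.cos(a),np.sin(a),0]); G=np.c_[x,yy,np.cross(x,yy)]
    rv=R.from_matrix(T[:3,:3].T@G).as_rotvec(degrees=True)
    dw=np.array(pos)-T[:3,3]
    m=max(np.abs(rv).max()/10.0,np.linalg.norm(dw)/0.055)
    n=n or max(1,int(np.ceil(m)))
    print('cur',T[:3,3].round(4),'jaw',round(cur,2),'goal',j,'rotvec',rv.round(2),'n',n)
    M=T[:3,:3].copy(); rows=[]
    for i in range(n):
        s=M.T@(dw/n); rows.append([*(s.round(4)+0).tolist(),*((rv/n).round(2)+0).tolist()]); M=M@R.from_rotvec(rv/n,degrees=True).as_matrix()
    for r in rows: print(r)
    E=M[:3,:3]; return G
E
python3 - <<'E'
from h import *
T=toolT(); print(T.round(3)); c=camera('wrist'); print(c['T_tool_cam'].round(3)); print(get_obs()['qpos'])
plan([0.56,0.0,0.30],10); plan([0.56,0.0,0.30],100)
E
```

```text
[[-0.     0.319  0.948  0.175]
 [-0.001  0.948 -0.319  0.521]
 [-1.    -0.001 -0.     0.205]
 [ 0.     0.     0.     1.   ]]
[[-0.     0.278 -0.961 -0.18 ]
 [ 1.    -0.    -0.     0.   ]
 [-0.    -0.961 -0.278 -0.083]
 [ 0.     0.     0.     1.   ]]
[ 1.17941400e+00  3.00266670e-01  1.52133550e+00 -1.09758614e-05
  1.32071431e+00 -6.65948460e-02]
cur [0.1755 0.5211 0.2051] jaw 71.39 goal 10 rotvec [6.139e+01 2.000e-02 4.000e-02] n 12
[-0.0079, -0.0309, 0.0442, 5.12, 0.0, 0.0]
[-0.0079, -0.0269, 0.0468, 5.12, 0.0, 0.0]
[-0.0079, -0.0226, 0.049, 5.12, 0.0, 0.0]
[-0.0079, -0.0181, 0.0508, 5.12, 0.0, 0.0]
[-0.0079, -0.0135, 0.0522, 5.12, 0.0, 0.0]
[-0.0079, -0.0088, 0.0532, 5.12, 0.0, 0.0]
[-0.0079, -0.004, 0.0538, 5.12, 0.0, 0.0]
[-0.0079, 0.0008, 0.054, 5.12, 0.0, 0.0]
[-0.0079, 0.0056, 0.0537, 5.12, 0.0, 0.0]
[-0.0079, 0.0104, 0.053, 5.12, 0.0, 0.0]
[-0.0079, 0.0151, 0.0518, 5.12, 0.0, 0.0]
[-0.0079, 0.0196, 0.0503, 5.12, 0.0, 0.0]
cur [0.1755 0.5211 0.2051] jaw 71.39 goal 100 rotvec [-2.861e+01 -1.000e-02  4.000e-02] n 12
[-0.0079, -0.0309, 0.0442, -2.38, 0.0, 0.0]
[-0.0079, -0.0327, 0.0429, -2.38, 0.0, 0.0]
[-0.0079, -0.0345, 0.0415, -2.38, 0.0, 0.0]
[-0.0079, -0.0362, 0.04, -2.38, 0.0, 0.0]
[-0.0079, -0.0378, 0.0385, -2.38, 0.0, 0.0]
[-0.0079, -0.0394, 0.0369, -2.38, 0.0, 0.0]
[-0.0079, -0.0409, 0.0352, -2.38, 0.0, 0.0]
[-0.0079, -0.0423, 0.0335, -2.38, 0.0, 0.0]
[-0.0079, -0.0437, 0.0317, -2.38, 0.0, 0.0]
[-0.0079, -0.045, 0.0298, -2.38, 0.0, 0.0]
[-0.0079, -0.0462, 0.028, -2.38, 0.0, 0.0]
[-0.0079, -0.0473, 0.026, -2.38, 0.0, 0.0]
```

>>> {"method": "step_arm", "body": {
  "motion": [
    [[-0.0105, -0.031, 0.037, -2.4, 0, 0], [-0.0105, -0.0325, 0.0355, -2.4, 0, 0], [-0.0105, -0.034, 0.034, -2.4, 0, 0], [-0.0105, -0.0355, 0.0325, -2.4, 0, 0], [-0.0105, -0.037, 0.031, -2.4, 0, 0], [-0.0105, -0.038, 0.0295, -2.4, 0, 0], [-0.0105, -0.039, 0.028, -2.4, 0, 0], [-0.0105, -0.04, 0.0265, -2.4, 0, 0], [-0.0105, -0.041, 0.0245, -2.4, 0, 0], [-0.0105, -0.042, 0.023, -2.4, 0, 0], [-0.0105, -0.043, 0.021, -2.4, 0, 0], [-0.0105, -0.044, 0.019, -2.4, 0, 0]]
  ],
  "fingers": 0.094
}}

```text
time_s: 1.7
ee_pos: [0.4759, 0.0274, 0.3318]
eef_rot: [0.171, 1.571, 0.35]
force: [-0.7, -0.5, 0.1]
grip_width: 0.0939
```

>>> {"method": "step_arm", "body": {
  "motion": [
    [[0, 0, 0, 0, 0, 0], [0, 0, 0, 0, 0, 0]]
  ]
}}

```text
time_s: 1.95
ee_pos: [0.475, 0.0292, 0.3311]
eef_rot: [2.713, 1.57, 2.89]
force: [0.0, 0.2, 0.6]
grip_width: 0.0939
```

```bash
python3 - <<'E'
from h import *
import pickle
print(get_obs()['joint_vel'].round(3) if hasattr(get_obs()['joint_vel'],'round') else get_obs()['joint_vel'])
c=cam('wrist'); save(c,'w1'); pickle.dump(c,open('w1.pkl','wb')); print(toolT()[:3,3])
E
```

```text
[ 0.019 -0.01   0.004 -0.001 -0.001  0.001]
[0.4748733  0.02960614 0.33119828]
```

View pics/w1.png

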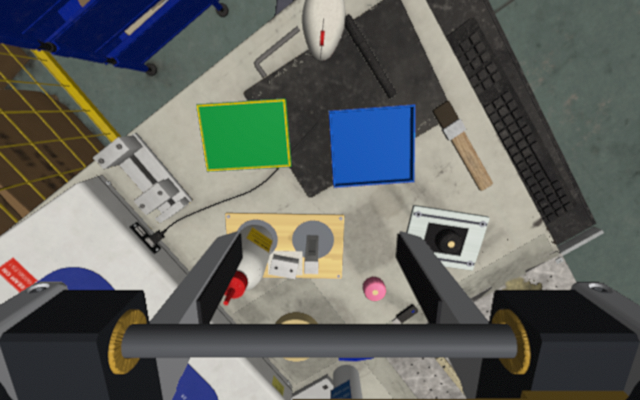

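```bash
python3 - <<'E'
from h import *
import pickle
c=pickle.load(open('w1.pkl','rb')); save(c,'w1a',(200,90,420,310),2.7); save(c,'w1b',(205,205,365,305),5)
E
```

```text
(no output)
```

View pics/w1b.png

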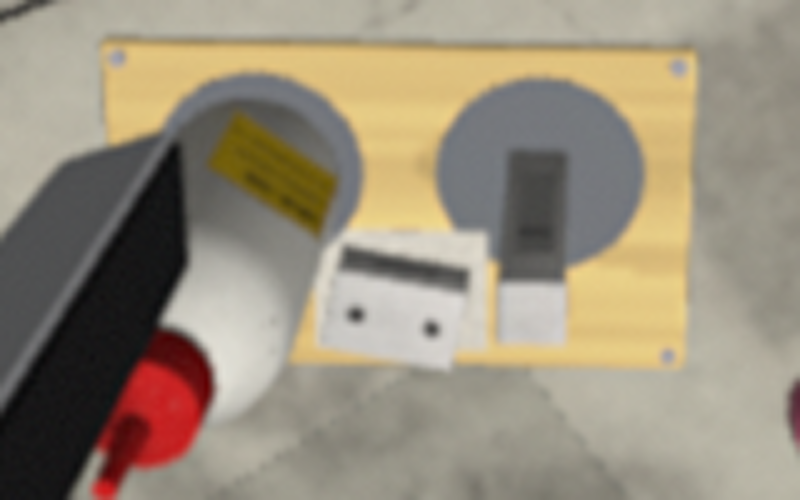

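```bash
python3 - <<'E'
from m import *
import pickle
W=pickle.load(open('w1.pkl','rb'))
H=hsv(W)
rep(W,'mat',quad(blob(cv2.inRange(H,(22,80,60),(75,255,255)),(190,90,300,180))[0]),.01)
rep(W,'tray',quad(blob(cv2.inRange(H,(100,120,40),(125,255,255)),(320,95,425,195))[0]),.028)
rep(W,'board',quad(blob(cv2.inRange(H,(12,40,120),(30,255,255)),(215,200,360,290))[0]),.006)
rep(W,'plate',np.array([(413,206),(489,216),(480,269),(405,254)]),.01)
E
```

```text
mat ctr [ 0.4561 -0.0892] edges [0.137 0.102 0.138 0.106] yaw [ -77.1 -166.2  104.4   13.7] [[292, 167], [206, 171], [195, 104], [286, 97]]
tray ctr [0.4366 0.1054] edges [0.124 0.116 0.128 0.116] yaw [ -76.1 -165.5  103.9   12.7] [[413, 182], [333, 187], [328, 110], [416, 104]]
board ctr [0.6279 0.0151] edges [0.12  0.08  0.216 0.258] yaw [   8.9  -79.8 -115.3   99. ] [[345, 214], [342, 278], [297, 278], [190, 211]]
plate ctr [0.5634 0.2665] edges [0.129 0.098 0.136 0.087] yaw [  92.4    9.5  -92.  -174.2] [[413, 206], [489, 216], [480, 269], [405, 254]]
```

```bash
python3 - <<'E'
from m import *
import pickle
W=pickle.load(open('w1.pkl','rb'))
s=lambda p:np.array([(x/5+205,y/5+205) for x,y in p])
rep(W,'gtop',s([(500,281),(567,284),(564,344),(497,341)]),.104)
print('gauge base edge',[onz(W,*q,.006).round(4) for q in s([(510,150),(569,150)])])
rep(W,'board',s([(102,38),(697,48),(685,368)]),.006)
rep(W,'block top',s([(338,270),(467,292),(449,370),(317,345)]),.026)
print('holes',[onz(W,*q,.026).round(4) for q in s([(355,315),(430,328)])])
print('block front bottom',[onz(W,*q,.006).round(4) for q in s([(347,247),(470,268)])])
print('disc R,L',[onz(W,*q,.006).round(4) for q in s([(541,173),(260,175)])])
# collar triangulation
def tri(l):
    a=np.zeros((3,3));b=np.zeros(3)
    for c,u,v in l:
        o,d=ray(c,u,v);d/=np.linalg.norm(d);P=np.eye(3)-np.outer(d,d);a+=P;b+=P@o
    return np.linalg.solve(a,b)
print('tip',tri([(A,437/3.4+200,26/3.4+110),(B,228/3+220,9/3+120),(W,*s([(105,490)])[0])]))
print('coll top base',tri([(A,437/3.4+200,57/3.4+110),(B,229/3+220,45/3+120)]))
print('gtop AB',tri([(A,358/3.4+200,194/3.4+110),(B,249/3+220,178/3+120),(W,*s([(532,313)])[0])]))
E
```

```text
gtop ctr [0.6105 0.044 ] edges [0.019 0.019 0.019 0.019] yaw [  97.3    7.6  -82.7 -173.1] [[305.0, 261.2], [318.4, 261.8], [317.8, 273.8], [304.4, 273.2]]
gauge base edge [array([0.6035, 0.033 , 0.006 ]), array([0.5999, 0.0528, 0.006 ])]
board ctr [0.6062 0.0296] edges [0.199 0.12  0.232] yaw [  99.2    9.4 -111.9] [[225.4, 212.6], [344.4, 214.6], [342.0, 278.6]]
block top ctr [0.6629 0.0037] edges [0.044 0.03  0.046 0.029] yaw [ 89.5  -2.6 -91.9 173.8] [[272.6, 259.0], [298.4, 263.4], [294.8, 279.0], [268.4, 274.0]]
holes [array([ 0.6634, -0.0092,  0.026 ]), array([0.6638, 0.0165, 0.026 ])]
block front bottom [array([ 0.6491, -0.0166,  0.006 ]), array([0.6495, 0.0267, 0.006 ])]
disc R,L [array([0.6099, 0.0449, 0.006 ]), array([ 0.6276, -0.0496,  0.006 ])]
tip [ 0.62943165 -0.0522265   0.18517987]
coll top base [ 0.62914164 -0.05346892  0.15663304]
gtop AB [0.61123409 0.04195458 0.10357498]
```

```bash
python3 - <<'E'
from h import *
plan([0.6285,-0.0505,0.235],100,n=5)
E
```

```text
cur [0.4749 0.0296 0.3312] jaw 100.21 goal 100 rotvec [ 0.21 -0.03 -0.01] n 5
[0.0192, -0.0212, 0.0274, 0.04, -0.01, 0.0]
[0.0192, -0.0212, 0.0274, 0.04, -0.01, 0.0]
[0.0192, -0.0212, 0.0274, 0.04, -0.01, 0.0]
[0.0192, -0.0212, 0.0274, 0.04, -0.01, 0.0]
[0.0192, -0.0211, 0.0275, 0.04, -0.01, 0.0]
```

>>> {"method": "step_arm", "body": {
  "motion": [
    [[0.0, -0.0212, 0.0274, 0, 0, 0], [0.01, -0.0212, 0.0274, 0, 0, 0], [0.02, -0.0212, 0.0274, 0, 0, 0], [0.033, -0.0212, 0.0274, 0, 0, 0], [0.033, -0.0211, 0.0275, 0, 0, 0], [0, 0, 0, 0, 0, 0], [0, 0, 0, 0, 0, 0]]
  ]
}}

```text
time_s: 2.88
ee_pos: [0.6287, -0.0499, 0.2365]
eef_rot: [-0.194, 1.57, -0.015]
force: [-0.5, 0.2, 0.8]
grip_width: 0.0939
```

```bash
python3 - <<'E'
from h import *
c=cam('wrist'); save(c,'w2'); T=toolT(); print(T[:3,3]); print('fwd predicted bottle tip, collar',proj(c,[.6285,-.0505,.188]),proj(c,[.6285,-.0505,.162]), 'tcp',proj(c,T[:3,3]))
E
```

```text
[ 0.62879766 -0.05002032  0.23717108]
fwd predicted bottle tip, collar (np.float64(316.9740448689972), np.float64(219.3839910323767)) (np.float64(317.13338938997435), np.float64(208.81626737560848)) tcp (np.float64(317.247954624257), np.float64(247.3459318053629))
```

View pics/w2.png

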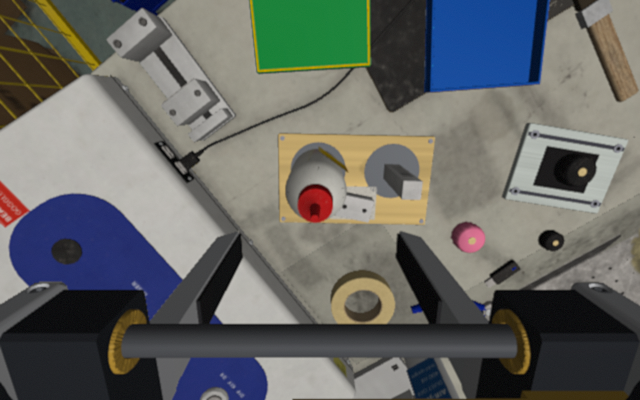

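```bash
python3 - <<'E'
from h import *
im=cv2.imread('pics/w2.png')[170:240,270:370]; cv2.imwrite('pics/w2a.png',cv2.resize(im,None,fx=7,fy=7,interpolation=cv2.INTER_CUBIC))
im=cv2.imread('pics/w2.png')[110:225,480:640]; cv2.imwrite('pics/w2b.png',cv2.resize(im,None,fx=5,fy=5,interpolation=cv2.INTER_CUBIC))
E
```

```text
(no output)
```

View pics/w2a.png

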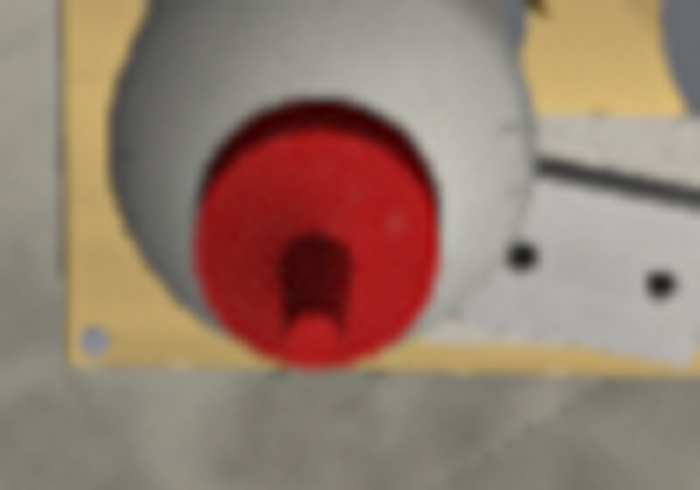

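View pics/w2b.png

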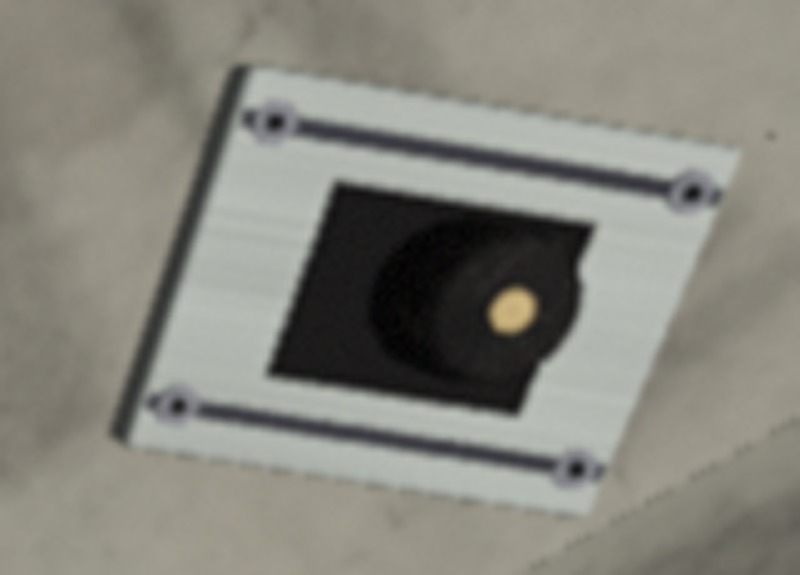

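```bash
python3 - <<'E'
from m import *
c=cam('wrist')
s=lambda p:np.array([(x/5+480,y/5+110) for x,y in p])
rep(c,'plate',s([(247,67),(742,150),(590,517),(130,443)]),.01)
rep(c,'pad',s([(337,183),(596,225),(518,413),(268,375)]),.01)
rep(c,'screws',s([(275,121),(690,191),(576,468),(177,405)]),.01)
print('knob',onz(c,*s([(513,310)])[0],.036))
plan([.627,-.052,.142],100)
E
```

```text
plate ctr [0.5686 0.2639] edges [0.13  0.099 0.129 0.098] yaw [  91.3    1.9  -89.  -177.4] [[529.4, 123.4], [628.4, 140.0], [598.0, 213.4], [506.0, 198.6]]
pad ctr [0.5685 0.2647] edges [0.069 0.05  0.069 0.051] yaw [  91.4    0.7  -88.4 -178.8] [[547.4, 146.6], [599.2, 155.0], [583.6, 192.6], [533.6, 185.0]]
screws ctr [0.5683 0.2646] edges [0.11  0.074 0.111 0.075] yaw [  91.1    1.7  -88.7 -178.9] [[535.0, 134.2], [618.0, 148.2], [595.2, 203.6], [515.4, 191.0]]
knob [0.56567095 0.26447602 0.036     ]
cur [ 0.6288 -0.0501  0.2374] jaw 100.25 goal 100 rotvec [0.25 0.14 0.04] n 2
[0.0477, -0.0007, -0.0012, 0.12, 0.07, 0.02]
[0.0477, -0.0008, -0.0011, 0.12, 0.07, 0.02]
```

>>> {"method": "step_arm", "body": {
  "motion": [
    [[0.03, -0.0015, -0.0023, 0.2, 0.1, 0], [0.03, 0, 0, 0, 0, 0], [0.025, 0, 0, 0, 0, 0], [0.0105, 0, 0, 0, 0, 0], [0, 0, 0, 0, 0, 0], [0, 0, 0, 0, 0, 0]]
  ],
  "fingers": 0.08
}}

```text
time_s: 3.72
ee_pos: [0.6273, -0.0529, 0.1415]
eef_rot: [-1.213, 1.57, -1.038]
force: [0.7, 0.6, 0.1]
grip_width: 0.0799
```

```bash
python3 - <<'E'
from h import *
print(toolT()[:3,3],get_obs()['force']);c=cam('wrist'); save(c,'w3',(200,100,440,400),2); c=cam('side'); save(c,'s3',(220,60,400,260),3)
E
```

```text
[ 0.62734749 -0.0529222   0.14147043] [0.69625319 0.59888571 0.13890898]
```

View pics/w3.png

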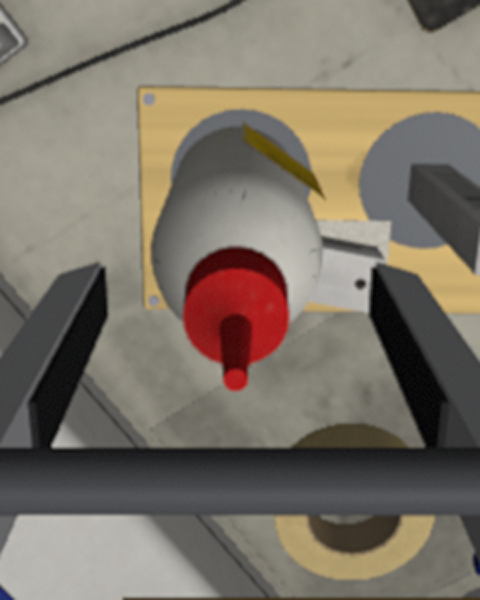

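View pics/s3.png

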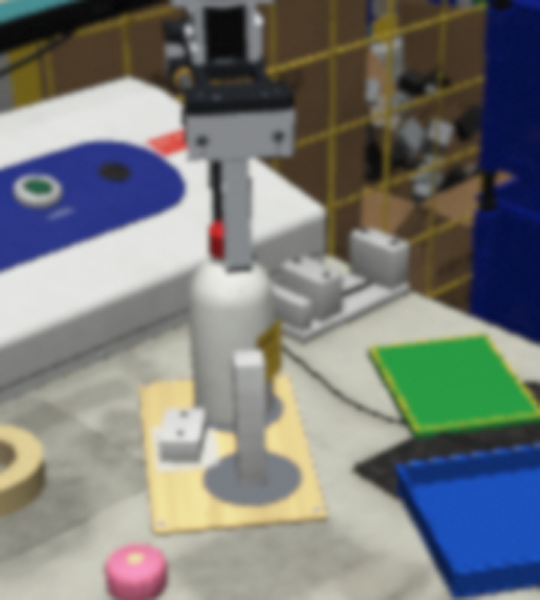

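```bash
python3 - <<'E'
from h import *
c=cam('wrist'); print(onz(c,317.5,289.5,.187),onz(c,318,259,.162))
b=cam('side'); print(onz(b,220+216/3,60+226/3,.162), [proj(b,[x,-.053,.16]) for x in (.623,.627,.631,.635)],[proj(b,[x,-.053+.04+.006,.16]) for x in (.619,.627,.635)])
E
```

```text
[ 0.62820918 -0.05255914  0.187     ] [ 0.62487827 -0.05296493  0.162     ]
[ 0.63621476 -0.03719939  0.162     ] [(np.float64(298.6857385466325), np.float64(133.1599687509945)), (np.float64(296.8164148050628), np.float64(133.1583449908425)), (np.float64(294.9472238152937), np.float64(133.15672134600337)), (np.float64(293.07816556318426), np.float64(133.15509781646483))] [(np.float64(299.4640907596501), np.float64(142.2913237366635)), (np.float64(295.57377936375906), np.float64(142.2872697336557)), (np.float64(291.6840429005739), np.float64(142.2832163297719))]
```

>>> {"method": "step_arm", "body": {
  "motion": [
    [[0, 0, 0, 0, 0, 0], [0, 0, 0, 0, 0, 0], [0, 0, 0, 0, 0, 0], [0, 0, 0, 0, 0, 0], [0, 0, 0, 0, 0, 0], [0, 0, 0, 0, 0, 0]]
  ],
  "fingers": 0.02,
  "squeeze": 25
}}

```text
time_s: 4.68
ee_pos: [0.6269, -0.053, 0.1399]
eef_rot: [-3.049, 1.569, -2.874]
force: [0.8, 0.2, 0.3]
grip_width: 0.0304
```

>>> {"method": "step_arm", "body": {
  "motion": [
    [[-0.005, 0, 0, 0, 0, 0], [-0.015, 0, 0, 0, 0, 0], [0, 0, 0, 0, 0, 0]]
  ]
}}

```text
time_s: 5.05
ee_pos: [0.6275, -0.053, 0.1618]
eef_rot: [-0.771, 1.57, -0.596]
force: [-0.5, -0.5, -3.0]
grip_width: 0.0302
```

```bash
python3 - <<'E'
from h import *
print(toolT()[:3,3],get_obs()['force']);c=cam('wrist'); save(c,'w4'); 
th=np.radians(14);ex=np.array([np.cos(th),np.sin(th)]);ey=np.array([-np.sin(th),np.cos(th)])
M=np.array([.457,-.087]); b=M+.016*ex-.034*ey; g=M-.034*ex+.042*ey; print('bottle goal',b,'gauge goal',g)
plan([*b,.21],104)
E
```

```text
[ 0.62754579 -0.05302711  0.16178291] [-0.45156349 -0.50858463 -2.9754104 ]
bottle goal [ 0.48075008 -0.1161193 ] gauge goal [ 0.41384923 -0.05447292]
cur [ 0.6272 -0.053   0.1608] jaw 99.99 goal 104 rotvec [-4.01 -0.02  0.03] n 4
[-0.0123, -0.0092, -0.0388, -1.0, -0.01, 0.01]
[-0.0123, -0.0085, -0.039, -1.0, -0.01, 0.01]
[-0.0123, -0.0078, -0.0391, -1.0, -0.01, 0.01]
[-0.0123, -0.0071, -0.0392, -1.0, -0.01, 0.01]
```

View pics/w4.png

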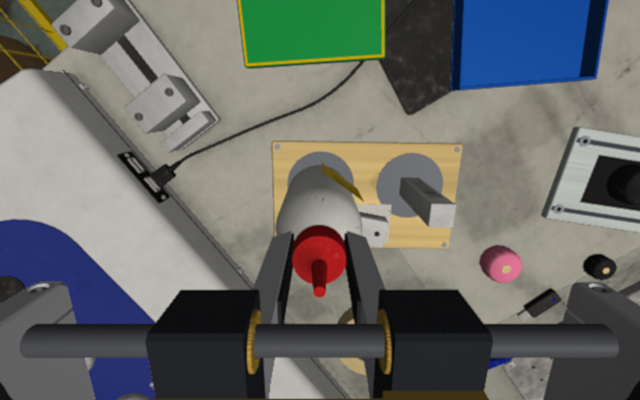

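>>> {"method": "step_arm", "body": {
  "motion": [
    [[-0.015, -0.003, -0.01, 0, 0, 0], [-0.008, -0.0055, -0.0235, 0, 0, 0], [0, -0.006, -0.0255, -1, 0, 0], [0, -0.0055, -0.026, -1, 0, 0], [0, -0.005, -0.026, -1, 0, 0], [0, -0.0045, -0.0235, -1, 0, 0], [0, -0.003, -0.0145, 0, 0, 0], [0, -0.001, -0.007, 0, 0, 0], [0, 0, 0, 0, 0, 0], [0, 0, 0, 0, 0, 0]]
  ]
}}

```text
time_s: 6.35
ee_pos: [0.4811, -0.1167, 0.1832]
eef_rot: [3.032, 1.569, -3.007]
force: [-0.6, 0.1, -3.2]
grip_width: 0.0301
```

```bash
python3 - <<'E'
from h import *
c=cam('scene'); save(c,'s5',(280,90,450,260),3.5); c=cam('side'); save(c,'s5b',(280,60,440,240),3.3)
plan([.481,-.116,.1455],104)
E
```

```text
cur [ 0.481  -0.1166  0.1831] jaw 104.01 goal 104 rotvec [ 0.01 -0.11 -0.02] n 1
[0.0376, 0.0006, 0.0002, 0.01, -0.11, -0.02]
```

View pics/s5.png

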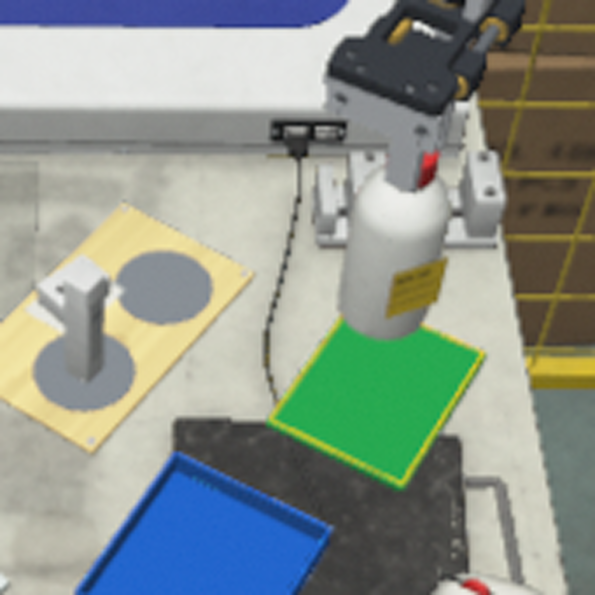

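View pics/s5b.png

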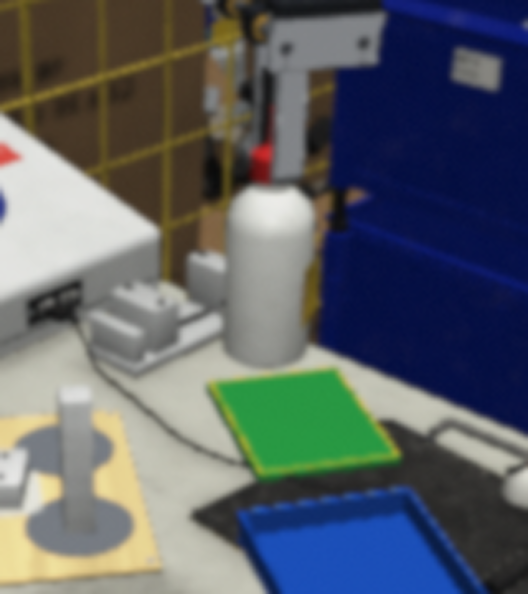

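>>> {"method": "step_arm", "body": {
  "motion": [
    [[0.015, 0, 0, 0, 0, 0], [0.015, 0, 0, 0, 0, 0], [0.006, 0, 0, 0, 0, 0], [0.002, 0, 0, 0, 0, 0], [0, 0, 0, 0, 0, 0], [0, 0, 0, 0, 0, 0]]
  ]
}}

```text
time_s: 7.2
ee_pos: [0.4808, -0.1169, 0.1456]
eef_rot: [-2.945, 1.57, -2.701]
force: [0.2, 0.0, -2.3]
grip_width: 0.0301
```

>>> {"method": "step_arm", "body": {
  "motion": [
    [[0.001, 0, 0, 0, 0, 0], [0, 0, 0, 0, 0, 0], [0, 0, 0, 0, 0, 0]]
  ]
}}

```text
time_s: 7.58
ee_pos: [0.4806, -0.1169, 0.1443]
eef_rot: [3.106, 1.569, -2.933]
force: [0.4, -1.2, -2.9]
grip_width: 0.0301
```

>>> {"method": "step_arm", "body": {
  "motion": [
    [[0.0008, 0, 0, 0, 0, 0], [0, 0, 0, 0, 0, 0], [0, 0, 0, 0, 0, 0]]
  ]
}}

```text
time_s: 7.95
ee_pos: [0.4809, -0.117, 0.1438]
eef_rot: [-2.766, 1.57, -2.522]
force: [-1.1, 0.2, 4.1]
grip_width: 0.03
```

>>> {"method": "step_arm", "body": {
  "motion": [
    [[0, 0, 0, 0, 0, 0], [0, 0, 0, 0, 0, 0], [0, 0, 0, 0, 0, 0], [0, 0, 0, 0, 0, 0]]
  ],
  "fingers": 0.06
}}

```text
time_s: 8.45
ee_pos: [0.4806, -0.1168, 0.1433]
eef_rot: [3.019, 1.569, -3.02]
force: [-0.4, -0.1, -0.7]
grip_width: 0.0599
```

>>> {"method": "step_arm", "body": {
  "motion": [
    [[-0.01, 0, 0, 0, 0, 0], [-0.03, 0, 0, 0, 0, 0], [-0.03, 0, 0, 0, 0, 0], [-0.02, 0, 0, 0, 0, 0], [0, 0, 0, 0, 0, 0], [0, 0, 0, 0, 0, 0]]
  ]
}}

```text
time_s: 9.2
ee_pos: [0.4805, -0.1168, 0.2327]
eef_rot: [2.922, 1.568, -3.117]
force: [0.1, 0.1, -0.9]
grip_width: 0.0603
```

```bash
python3 - <<'E'
from h import *
c=cam('scene'); save(c,'s6',(280,90,450,260),3.5)
plan([.6108,.0435,.20],98)
E
```

```text
cur [ 0.4805 -0.1167  0.2325] jaw 103.99 goal 98 rotvec [ 5.99 -0.17 -0.04] n 4
[0.008, 0.031, 0.0413, 1.5, -0.04, -0.01]
[0.0081, 0.0321, 0.0405, 1.5, -0.04, -0.01]
[0.0081, 0.0331, 0.0396, 1.5, -0.04, -0.01]
[0.0081, 0.0341, 0.0388, 1.5, -0.04, -0.01]
```

View pics/s6.png

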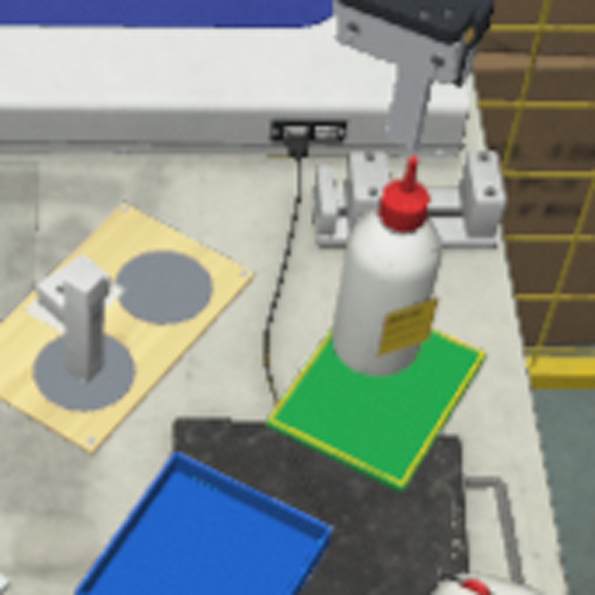

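>>> {"method": "step_arm", "body": {
  "motion": [
    [[0, 0.0155, 0.0206, 0, 0, 0], [0.002, 0.0313, 0.0409, 1.5, 0, 0], [0.01, 0.0323, 0.0401, 1.5, 0, 0], [0.01, 0.0333, 0.0392, 1.5, 0, 0], [0.008, 0.0172, 0.0195, 1.5, 0, 0], [0, 0, 0, 0, 0, 0], [0, 0, 0, 0, 0, 0]]
  ]
}}

```text
time_s: 10.12
ee_pos: [0.6094, 0.0434, 0.2028]
eef_rot: [-3.082, 1.568, -2.943]
force: [0.4, -0.3, -0.4]
grip_width: 0.0602
```

```bash
python3 - <<'E'
from h import *
c=cam('wrist'); save(c,'w7',(200,100,440,300),3.3); plan([.6108,.0435,.074],98)
E
```

```text
cur [0.6094 0.0432 0.2032] jaw 97.97 goal 98 rotvec [-0.03 -0.11  0.01] n 3
[0.0431, 0.0, 0.0006, -0.01, -0.04, 0.0]
[0.0431, 0.0, 0.0005, -0.01, -0.04, 0.0]
[0.0431, 0.0, 0.0005, -0.01, -0.04, 0.0]
```

View pics/w7.png

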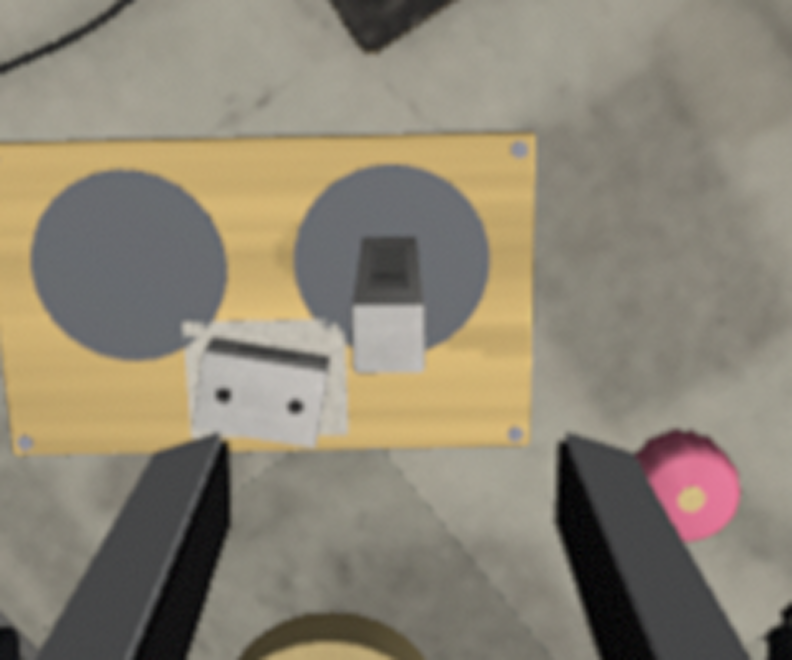

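```bash
python3 - <<'E'
from m import *
c=cam('wrist'); s=lambda p:np.array([(x/3.3+200,y/3.3+100) for x,y in p])
rep(c,'gtop',s([(355,304),(423,304),(424,372),(353,371)]),.104)
rep(c,'block',s([(209,351),(328,368),(316,445),(192,428)]),.026)
print([onz(c,*q,.006) for q in s([(129,264),(393,260)])])
E
```

```text
gtop ctr [0.6106 0.0433] edges [0.019 0.02  0.02  0.019] yaw [  98.     9.3  -82.9 -174.2] [[307.57575757575756, 192.12121212121212], [328.1818181818182, 192.12121212121212], [328.4848484848485, 212.72727272727275], [306.969696969697, 212.42424242424244]]
block ctr [0.6626 0.004 ] edges [0.043 0.03  0.045 0.03 ] yaw [ 89.4  -1.4 -90.4 173.5] [[263.3333333333333, 206.36363636363637], [299.3939393939394, 211.5151515151515], [295.75757575757575, 234.84848484848484], [258.1818181818182, 229.69696969696972]]
[array([ 0.62486423, -0.0510371 ,  0.006     ]), array([0.60993697, 0.04451978, 0.006     ])]
```

>>> {"method": "step_arm", "body": {
  "motion": [
    [[0.04, 0, 0.0012, 0, 0, 0], [0.04, 0, 0, 0, 0, 0], [0.035, 0, 0, 0, 0, 0], [0.015, 0, 0, 0, 0, 0], [0, 0, 0, 0, 0, 0], [0, 0, 0, 0, 0, 0]]
  ]
}}

```text
time_s: 10.98
ee_pos: [0.6115, 0.044, 0.0748]
eef_rot: [-0.57, 1.57, -0.431]
force: [0.1, -0.5, 1.0]
grip_width: 0.0599
```

>>> {"method": "step_arm", "body": {
  "motion": [
    [[0, 0, 0, 0, 0, 0], [0, 0, 0, 0, 0, 0], [0, 0, 0, 0, 0, 0], [0, 0, 0, 0, 0, 0], [0, 0, 0, 0, 0, 0]]
  ],
  "fingers": 0.01,
  "squeeze": 20
}}

```text
time_s: 11.6
ee_pos: [0.6107, 0.0441, 0.0731]
eef_rot: [-3.124, 1.569, -2.984]
force: [-0.6, -0.0, 0.5]
grip_width: 0.0199
```

>>> {"method": "step_arm", "body": {
  "motion": [
    [[-0.005, 0, 0, 0, 0, 0], [-0.02, 0, 0, 0, 0, 0], [-0.025, 0, 0, 0, 0, 0], [0, 0, 0, 0, 0, 0]]
  ]
}}

```text
time_s: 12.1
ee_pos: [0.6117, 0.0441, 0.125]
eef_rot: [-0.288, 1.569, -0.148]
force: [-1.0, 0.0, -1.9]
grip_width: 0.0198
```

```bash
python3 - <<'E'
from h import *
c=cam('side'); save(c,'s8',(220,60,400,260),3); plan([.414,-.0545,.12],104)
E
```

```text
cur [0.611  0.0441 0.1234] jaw 97.99 goal 104 rotvec [-6.01 -0.03  0.01] n 5
[0.0007, -0.0141, -0.0418, -1.2, -0.01, 0.0]
[0.0007, -0.0132, -0.0421, -1.2, -0.01, 0.0]
[0.0007, -0.0123, -0.0423, -1.2, -0.01, 0.0]
[0.0007, -0.0114, -0.0426, -1.2, -0.01, 0.0]
[0.0007, -0.0105, -0.0428, -1.2, -0.01, 0.0]
```

View pics/s8.png

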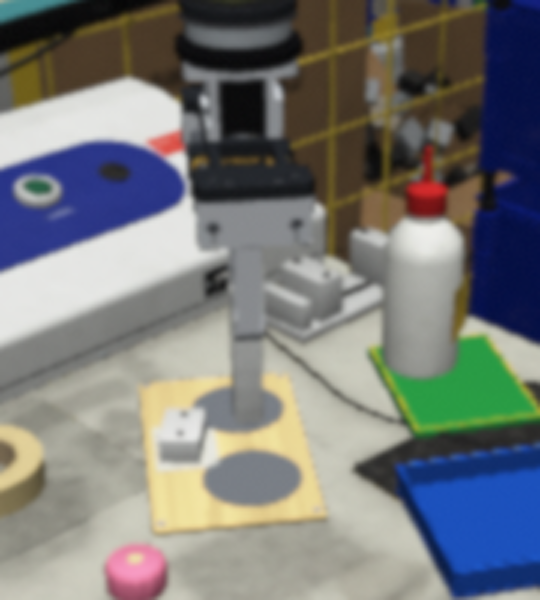

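>>> {"method": "step_arm", "body": {
  "motion": [
    [[0, -0.005, -0.015, 0, 0, 0], [0, -0.011, -0.0335, -1, 0, 0], [0, -0.0125, -0.042, -1.25, 0, 0], [0, -0.0125, -0.0425, -1.25, 0, 0], [0, -0.0115, -0.043, -1.25, 0, 0], [0, -0.0065, -0.028, -1.25, 0, 0], [0, -0.0028, -0.0116, 0, 0, 0], [0, 0, 0, 0, 0, 0], [0, 0, 0, 0, 0, 0]]
  ]
}}

```text
time_s: 13.28
ee_pos: [0.4103, -0.0548, 0.1234]
eef_rot: [3.024, 1.569, -3.015]
force: [-0.2, -0.0, -0.5]
grip_width: 0.0196
```

```bash
python3 - <<'E'
from h import *
c=cam('scene'); save(c,'s9',(280,90,450,260),3.5); c=cam('side'); save(c,'s9b',(280,60,440,240),3.3); plan([.410,-.0555,.078],104)
E
```

```text
cur [ 0.4101 -0.0548  0.1233] jaw 104.02 goal 104 rotvec [ 0.02 -0.11 -0.02] n 1
[0.0453, -0.0007, -0.0002, 0.02, -0.11, -0.02]
```

View pics/s9.png

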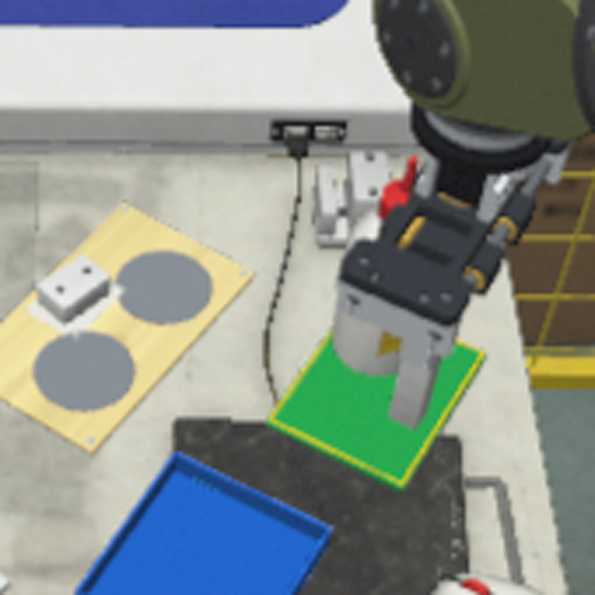

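View pics/s9b.png

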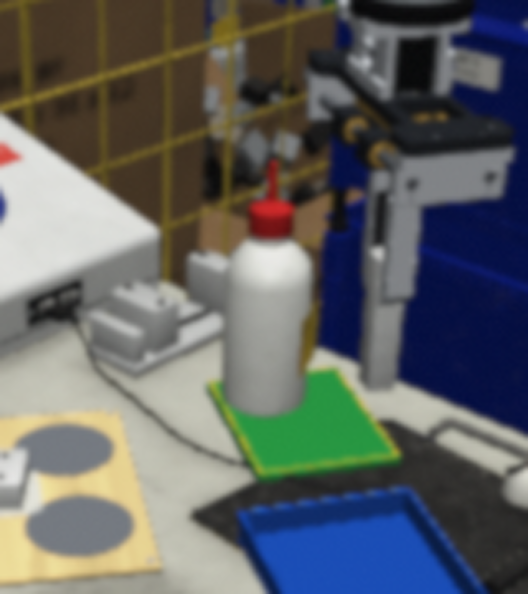

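>>> {"method": "step_arm", "body": {
  "motion": [
    [[0.015, -0.0007, 0, 0, 0, 0], [0.02, 0, 0, 0, 0, 0], [0.007, 0, 0, 0, 0, 0], [0.0025, 0, 0, 0, 0, 0], [0, 0, 0, 0, 0, 0], [0, 0, 0, 0, 0, 0]]
  ]
}}

```text
time_s: 14.12
ee_pos: [0.41, -0.0558, 0.0795]
eef_rot: [-2.876, 1.57, -2.632]
force: [-0.8, 0.5, -1.3]
grip_width: 0.02
```

>>> {"method": "step_arm", "body": {
  "motion": [
    [[0.001, 0, 0, 0, 0, 0], [0, 0, 0, 0, 0, 0], [0, 0, 0, 0, 0, 0]]
  ]
}}

```text
time_s: 14.5
ee_pos: [0.4097, -0.0558, 0.0781]
eef_rot: [3.126, 1.569, -2.913]
force: [-0.7, 0.2, -0.5]
grip_width: 0.0202
```

>>> {"method": "step_arm", "body": {
  "motion": [
    [[0.0008, 0, 0, 0, 0, 0], [0, 0, 0, 0, 0, 0], [0, 0, 0, 0, 0, 0]]
  ]
}}

```text
time_s: 14.88
ee_pos: [0.4097, -0.0558, 0.0772]
eef_rot: [3.076, 1.569, -2.963]
force: [-0.4, 0.0, -1.1]
grip_width: 0.0199
```

>>> {"method": "step_arm", "body": {
  "motion": [
    [[0.0008, 0, 0, 0, 0, 0], [0, 0, 0, 0, 0, 0], [0, 0, 0, 0, 0, 0]]
  ]
}}

```text
time_s: 15.25
ee_pos: [0.41, -0.0558, 0.077]
eef_rot: [-3.023, 1.57, -2.779]
force: [-1.2, 2.0, 7.6]
grip_width: 0.0201
```

Contact. Release and rise.

>>> {"method": "step_arm", "body": {
  "motion": [
    [[0, 0, 0, 0, 0, 0], [0, 0, 0, 0, 0, 0], [0, 0, 0, 0, 0, 0]]
  ],
  "fingers": 0.05
}}

```text
time_s: 15.62
ee_pos: [0.4096, -0.0558, 0.0763]
eef_rot: [3.048, 1.569, -2.991]
force: [0.3, -0.4, -0.2]
grip_width: 0.0465
```

>>> {"method": "step_arm", "body": {
  "motion": [
    [[-0.01, 0, 0, 0, 0, 0], [-0.03, 0, 0, 0, 0, 0], [-0.045, 0, 0, 0, 0, 0], [-0.045, 0, 0, 0, 0, 0], [0, 0, 0, 0, 0, 0], [0, 0, 0, 0, 0, 0]]
  ]
}}

```text
time_s: 16.38
ee_pos: [0.4096, -0.0557, 0.2061]
eef_rot: [3.032, 1.569, -3.007]
force: [-0.6, 0.5, -0.1]
grip_width: 0.05
```

```bash
python3 - <<'E'
from h import *
c=cam('scene'); save(c,'s10',(280,90,450,260),3); c=cam('wrist'); save(c,'w10');plan([.5660,.2645,.19],98)
E
```

```text
cur [ 0.4094 -0.0557  0.2055] jaw 103.99 goal 98 rotvec [ 5.99 -0.2  -0.04] n 7
[0.0021, 0.039, 0.0328, 0.86, -0.03, -0.01]
[0.0021, 0.0395, 0.0322, 0.86, -0.03, -0.01]
[0.0022, 0.0399, 0.0316, 0.86, -0.03, -0.01]
[0.0022, 0.0404, 0.031, 0.86, -0.03, -0.01]
[0.0022, 0.0409, 0.0304, 0.86, -0.03, -0.01]
[0.0022, 0.0413, 0.0298, 0.86, -0.03, -0.01]
[0.0022, 0.0417, 0.0291, 0.86, -0.03, -0.01]
```

View pics/s10.png

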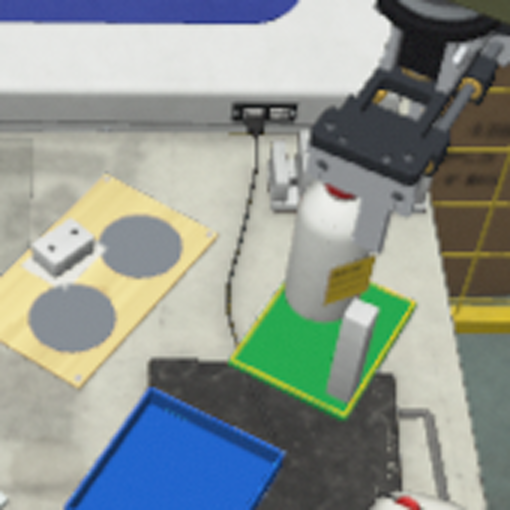

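View pics/w10.png

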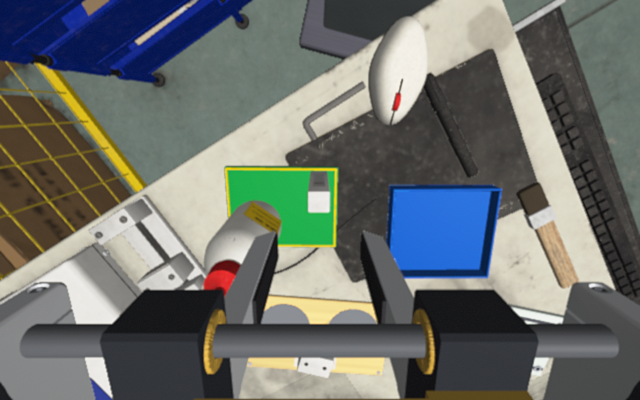

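>>> {"method": "step_arm", "body": {
  "motion": [
    [[0, 0.02, 0.0165, 0, 0, 0], [0, 0.039, 0.0325, 0.86, 0, 0], [0, 0.0395, 0.032, 0.86, 0, 0], [0, 0.04, 0.0315, 0.86, 0, 0], [0, 0.0405, 0.031, 0.86, 0, 0], [0.005, 0.041, 0.03, 0.86, 0, 0], [0.01, 0.0415, 0.029, 0.86, 0, 0], [0, 0.021, 0.0145, 0.86, 0, 0], [0, 0, 0, 0, 0, 0], [0, 0, 0, 0, 0, 0]]
  ],
  "fingers": 0.075
}}

```text
time_s: 17.73
ee_pos: [0.5643, 0.2646, 0.1904]
eef_rot: [-2.967, 1.568, -2.828]
force: [-0.1, -0.2, 0.2]
grip_width: 0.0751
```

```bash
python3 - <<'E'
from m import *
c=cam('wrist'); import pickle; pickle.dump(c,open('w11.pkl','wb')); save(c,'w11',(200,90,440,290),3.3)
print(toolT()[:3,3],[proj(c,[.566,.2645,.036])])
E
```

```text
[0.56445408 0.26436088 0.19077597] [(np.float64(317.7785332159121), np.float64(188.31201214000993))]
```

View pics/w11.png

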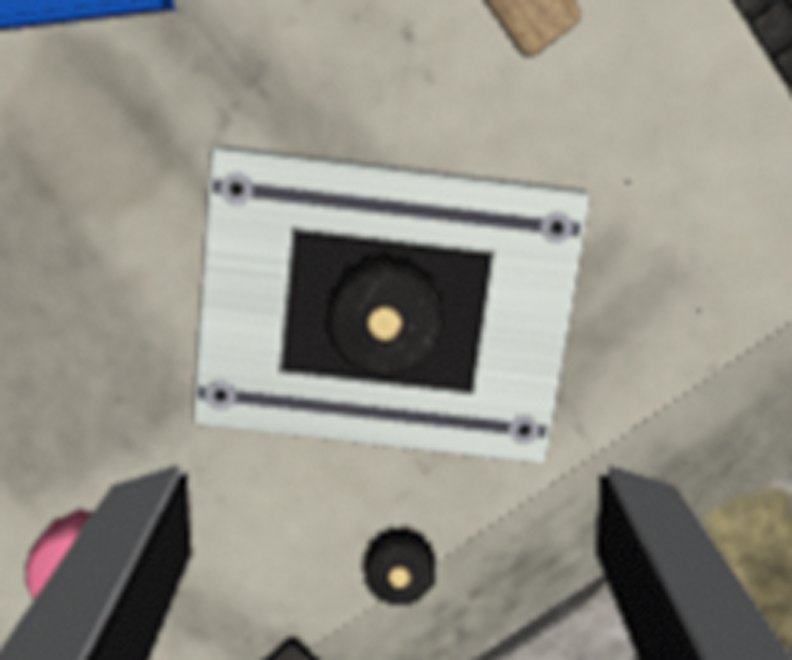

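```bash
python3 - <<'E'
from m import *
import pickle; c=pickle.load(open('w11.pkl','rb'))
s=lambda p:np.array([(x/3.3+200,y/3.3+90) for x,y in p])
rep(c,'plate',s([(212,148),(588,190),(545,462),(195,423)]),.01)
rep(c,'pad',s([(294,231),(493,254),(473,391),(282,370)]),.01)
rep(c,'scr',s([(236,188),(557,227),(523,429),(220,394)]),.01)
print(onz(c,*s([(385,323)])[0],.036), onz(c,*s([(399,577)])[0],.02))
plan([.566,.2637,.0135],98)
E
```

```text
plate ctr [0.5677 0.2635] edges [0.128 0.1   0.128 0.099] yaw [  91.7    1.9  -88.8 -178.3] [[264.24242424242425, 134.84848484848484], [378.1818181818182, 147.57575757575756], [365.1515151515151, 230.0], [259.0909090909091, 218.1818181818182]]
pad ctr [0.5684 0.2637] edges [0.069 0.05  0.069 0.05 ] yaw [  91.4    1.3  -88.6 -178.4] [[289.0909090909091, 160.0], [349.3939393939394, 166.96969696969697], [343.33333333333337, 208.4848484848485], [285.45454545454544, 202.12121212121212]]
scr ctr [0.5683 0.2632] edges [0.111 0.074 0.11  0.074] yaw [  91.1    0.9  -89.  -178.8] [[271.5151515151515, 146.96969696969697], [368.7878787878788, 158.7878787878788], [358.4848484848485, 220.0], [266.6666666666667, 209.3939393939394]]
[0.56569006 0.26324542 0.036     ] [0.66421036 0.28200379 0.02      ]
cur [0.5645 0.2644 0.1908] jaw 97.94 goal 98 rotvec [-0.06 -0.14  0.02] n 4
[0.0443, -0.0002, 0.0005, -0.01, -0.03, 0.01]
[0.0443, -0.0002, 0.0004, -0.01, -0.03, 0.01]
[0.0443, -0.0002, 0.0004, -0.01, -0.03, 0.01]
[0.0443, -0.0002, 0.0004, -0.01, -0.03, 0.01]
```

>>> {"method": "step_arm", "body": {
  "motion": [
    [[0.045, -0.0005, 0.0015, 0, 0, 0], [0.05, 0, 0, 0, 0, 0], [0.045, 0, 0, 0, 0, 0], [0.025, 0, 0, 0, 0, 0], [0.01, 0, 0, 0, 0, 0], [0, 0, 0, 0, 0, 0], [0, 0, 0, 0, 0, 0]]
  ]
}}

```text
time_s: 18.65
ee_pos: [0.5666, 0.265, 0.0175]
eef_rot: [1.006, 1.57, 1.145]
force: [-0.6, -0.8, 0.5]
grip_width: 0.0747
```

>>> {"method": "step_arm", "body": {
  "motion": [
    [[0, 0, 0, 0, 0, 0], [0, 0, 0, 0, 0, 0], [0, 0, 0, 0, 0, 0], [0, 0, 0, 0, 0, 0], [0, 0, 0, 0, 0, 0]]
  ],
  "fingers": 0.025,
  "squeeze": 15
}}

```text
time_s: 19.27
ee_pos: [0.566, 0.2649, 0.0161]
eef_rot: [-3.079, 1.569, -2.94]
force: [0.5, -0.7, 0.8]
grip_width: 0.0384
```

>>> {"method": "step_arm", "body": {
  "motion": [
    [[-0.01, 0, 0, 0, 0, 0], [-0.03, 0, 0, 0, 0, 0], [-0.03, 0, 0, 0, 0, 0], [-0.02, 0, 0, 0, 0, 0], [0, 0, 0, 0, 0, 0]]
  ]
}}

```text
time_s: 19.9
ee_pos: [0.5668, 0.2652, 0.108]
eef_rot: [0.487, 1.569, 0.626]
force: [-0.0, 1.0, -1.3]
grip_width: 0.0387
```

```bash
python3 - <<'E'
from h import *
c=cam('wrist'); save(c,'w12'); plan([.4365,.107,.10],104)
E
```

```text
cur [0.5662 0.265  0.1064] jaw 97.97 goal 104 rotvec [-6.03 -0.05 -0.01] n 4
[0.0016, -0.0346, -0.0376, -1.51, -0.01, 0.0]
[0.0016, -0.0336, -0.0385, -1.51, -0.01, 0.0]
[0.0016, -0.0326, -0.0394, -1.51, -0.01, 0.0]
[0.0016, -0.0315, -0.0402, -1.51, -0.01, 0.0]
```

View pics/w12.png

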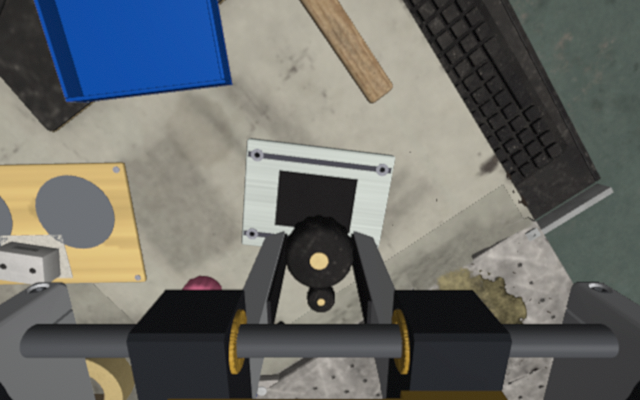

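>>> {"method": "step_arm", "body": {
  "motion": [
    [[0, -0.0173, -0.0188, 0, 0, 0], [0, -0.0346, -0.0376, -1.5, 0, 0], [0, -0.0336, -0.0385, -1.5, 0, 0], [0, -0.0305, -0.037, -1.5, 0, 0], [0, -0.0163, -0.0208, -1.5, 0, 0], [0.02, 0, -0.003, 0, 0, 0], [0.03, 0, 0, 0, 0, 0], [0.02, 0, 0, 0, 0, 0], [0, 0, 0, 0, 0, 0], [0, 0, 0, 0, 0, 0]]
  ]
}}

```text
time_s: 21.2
ee_pos: [0.4348, 0.1081, 0.0367]
eef_rot: [3.081, 1.569, -2.958]
force: [-0.2, -0.3, -0.5]
grip_width: 0.0386
```

```bash
python3 - <<'E'
from h import *
plan([.4365,.107,.0165],104); c=cam('side'); save(c,'s13',(300,130,480,280),3.3)
E
```

```text
cur [0.4348 0.1081 0.0367] jaw 103.97 goal 104 rotvec [-0.03 -0.09 -0.01] n 1
[0.0202, -0.0015, 0.0014, -0.03, -0.09, -0.01]
```

View pics/s13.png

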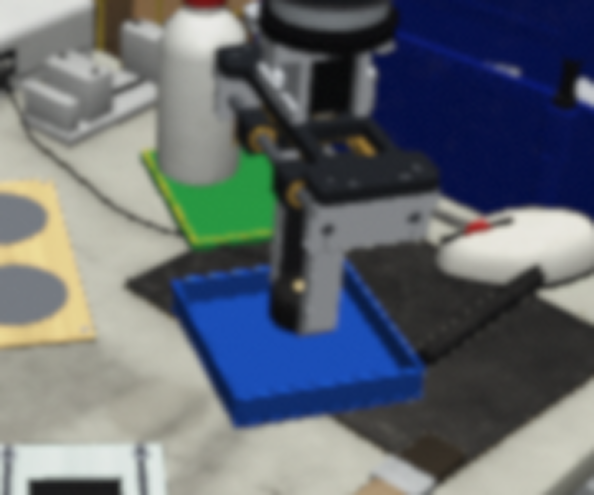

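>>> {"method": "step_arm", "body": {
  "motion": [
    [[0.012, 0, 0, 0, 0, 0], [0.006, 0, 0, 0, 0, 0], [0.0015, 0, 0, 0, 0, 0], [0, 0, 0, 0, 0, 0], [0, 0, 0, 0, 0, 0]]
  ]
}}

```text
time_s: 21.88
ee_pos: [0.4348, 0.1081, 0.017]
eef_rot: [3.079, 1.569, -2.96]
force: [0.6, -0.0, -1.0]
grip_width: 0.0385
```

>>> {"method": "step_arm", "body": {
  "motion": [
    [[0, 0, 0, 0, 0, 0], [0, 0, 0, 0, 0, 0], [0, 0, 0, 0, 0, 0]]
  ],
  "fingers": 0.065
}}

```text
time_s: 22.25
ee_pos: [0.4347, 0.1081, 0.0169]
eef_rot: [3.084, 1.569, -2.956]
force: [-0.5, -0.0, -0.2]
grip_width: 0.0636
```

>>> {"method": "step_arm", "body": {
  "motion": [
    [[-0.02, 0, 0, 0, 0, 0], [-0.06, 0, 0, 0, 0, 0], [-0.06, 0, 0, 0, 0, 0], [-0.03, 0, 0, 0, 0, 0], [0, 0, 0, 0, 0, 0]]
  ]
}}

```text
time_s: 22.88
ee_pos: [0.4357, 0.1083, 0.1887]
eef_rot: [-0.072, 1.568, 0.172]
force: [-0.1, 0.0, -0.0]
grip_width: 0.0651
```

```bash
python3 - <<'E'
from h import *
c=cam('wrist'); save(c,'w14'); plan([.6628,.004,.15],91)
E
```

```text
cur [0.435  0.1082 0.1869] jaw 103.97 goal 91 rotvec [ 1.297e+01 -3.000e-02  1.000e-02] n 5
[0.0074, -0.0312, 0.0392, 2.59, -0.01, 0.0]
[0.0074, -0.0294, 0.0406, 2.59, -0.01, 0.0]
[0.0074, -0.0275, 0.0418, 2.59, -0.01, 0.0]
[0.0074, -0.0256, 0.043, 2.59, -0.01, 0.0]
[0.0074, -0.0236, 0.0442, 2.59, -0.01, 0.0]
```

View pics/w14.png

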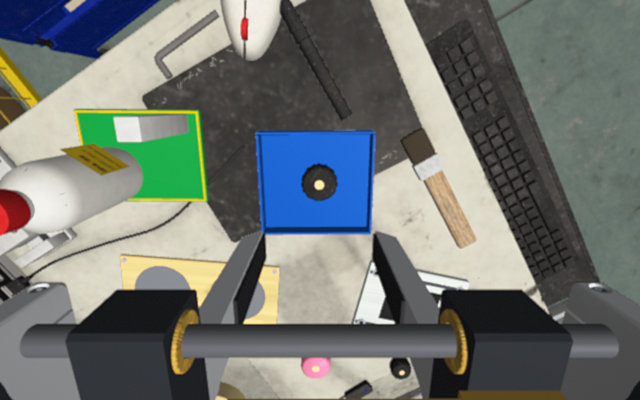

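>>> {"method": "step_arm", "body": {
  "motion": [
    [[0, -0.0156, 0.0196, 0, 0, 0], [0, -0.0312, 0.0392, 2.6, 0, 0], [0, -0.0294, 0.0406, 2.6, 0, 0], [0, -0.0275, 0.0418, 2.6, 0, 0], [0.01, -0.0218, 0.0428, 2.6, 0, 0], [0.015, -0.0118, 0.0258, 2.6, 0, 0], [0, 0, 0, 0, 0, 0], [0, 0, 0, 0, 0, 0]]
  ],
  "fingers": 0.075
}}

```text
time_s: 23.92
ee_pos: [0.665, 0.0084, 0.1605]
eef_rot: [-3.106, 1.567, -3.088]
force: [-0.1, -0.4, 1.0]
grip_width: 0.0749
```

```bash
python3 - <<'E'
from m import *
c=cam('wrist'); import pickle; pickle.dump(c,open('w15.pkl','wb')); save(c,'w15',(230,110,410,250),4.4)
print(toolT()[:3,3],[proj(c,[.6628,.004,.026])])
plan([.6628,.004,.0095],91)
E
```

```text
[0.66509402 0.00846624 0.1612768 ] [(np.float64(313.8604844603333), np.float64(189.4903700241784))]
cur [0.6651 0.0085 0.1613] jaw 91.03 goal 91 rotvec [ 0.03 -0.13  0.01] n 3
[0.0506, -0.0015, -0.0007, 0.01, -0.04, 0.0]
[0.0506, -0.0015, -0.0007, 0.01, -0.04, 0.0]
[0.0506, -0.0015, -0.0008, 0.01, -0.04, 0.0]
```

View pics/w15.png

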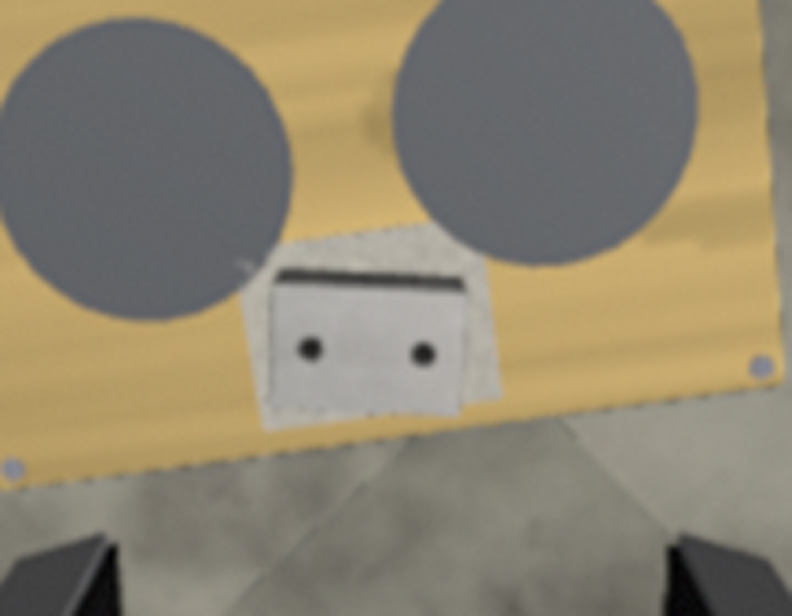

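```bash
python3 - <<'E'
from m import *
import pickle; c=pickle.load(open('w15.pkl','rb'))
s=lambda p:np.array([(x/4.4+230,y/4.4+110) for x,y in p])
rep(c,'block',s([(274,283),(464,292),(459,413),(269,402)]),.026)
rep(c,'holes',s([(310,349),(423,354)]),.026)
E
```

```text
block ctr [0.6624 0.0034] edges [0.043 0.029 0.044 0.028] yaw [ 88.3  -0.5 -92.4 177.4] [[292.27272727272725, 174.3181818181818], [335.45454545454544, 176.36363636363637], [334.3181818181818, 203.86363636363637], [291.1363636363636, 201.36363636363637]]
holes ctr [0.6632 0.0034] edges [0.026 0.026] yaw [ 88.4 -91.6] [[300.45454545454544, 189.3181818181818], [326.1363636363636, 190.45454545454544]]
```

>>> {"method": "step_arm", "body": {
  "motion": [
    [[0.035, -0.005, -0.002, 2.6, 0, 0], [0.05, 0, 0, 0, 0, 0], [0.04, 0, 0, 0, 0, 0], [0.018, 0, 0, 0, 0, 0], [0.007, 0, 0, 0, 0, 0], [0, 0, 0, 0, 0, 0], [0, 0, 0, 0, 0, 0]]
  ]
}}

```text
time_s: 24.85
ee_pos: [0.6643, 0.003, 0.013]
eef_rot: [-0.706, 1.57, -0.734]
force: [0.5, -0.5, -0.2]
grip_width: 0.0748
```

>>> {"method": "step_arm", "body": {
  "motion": [
    [[0, 0, 0, 0, 0, 0], [0, 0, 0, 0, 0, 0], [0, 0, 0, 0, 0, 0], [0, 0, 0, 0, 0, 0], [0, 0, 0, 0, 0, 0]]
  ],
  "fingers": 0.03,
  "squeeze": 20
}}

```text
time_s: 25.48
ee_pos: [0.6636, 0.003, 0.0116]
eef_rot: [-2.912, 1.569, -2.94]
force: [-1.3, -0.2, 0.8]
grip_width: 0.0447
```

>>> {"method": "step_arm", "body": {
  "motion": [
    [[-0.01, 0, 0, 0, 0, 0], [-0.03, 0, 0, 0, 0, 0], [-0.03, 0, 0, 0, 0, 0], [-0.02, 0, 0, 0, 0, 0], [0, 0, 0, 0, 0, 0]]
  ]
}}

```text
time_s: 26.1
ee_pos: [0.6643, 0.003, 0.103]
eef_rot: [-0.453, 1.57, -0.482]
force: [-0.4, 0.6, -0.6]
grip_width: 0.0447
```

```bash
python3 - <<'E'
from h import *
c=cam('wrist'); save(c,'w16',(160,130,480,400),2.4); plan([.5683,.2637,.10],91.2)
E
```

```text
cur [0.6637 0.003  0.1014] jaw 88.37 goal 91.2 rotvec [-2.83 -0.08  0.02] n 6
[0.0002, 0.043, -0.0171, -0.47, -0.01, 0.0]
[0.0002, 0.0431, -0.0168, -0.47, -0.01, 0.0]
[0.0002, 0.0433, -0.0164, -0.47, -0.01, 0.0]
[0.0002, 0.0434, -0.0161, -0.47, -0.01, 0.0]
[0.0002, 0.0435, -0.0157, -0.47, -0.01, 0.0]
[0.0002, 0.0436, -0.0153, -0.47, -0.01, 0.0]
```

View pics/w16.png

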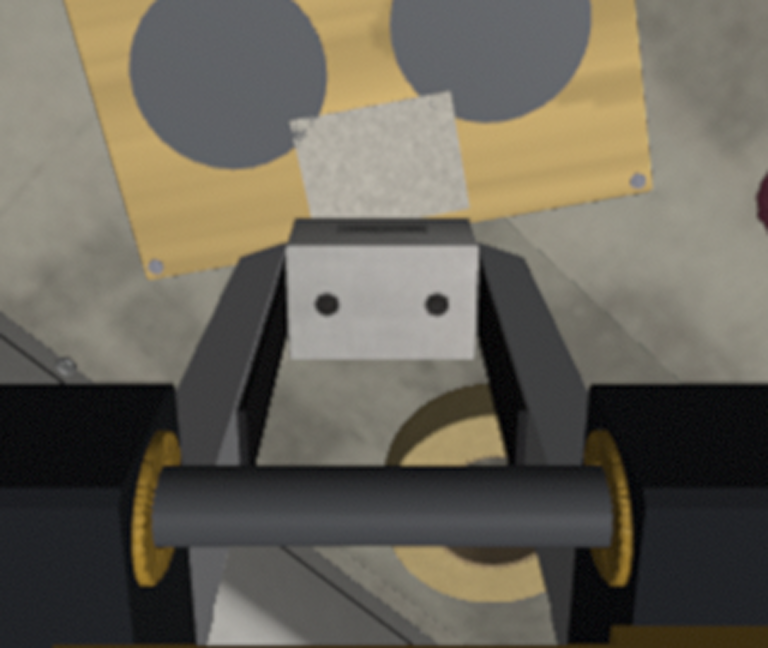

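>>> {"method": "step_arm", "body": {
  "motion": [
    [[0, 0.0215, -0.0086, 0, 0, 0], [0, 0.043, -0.017, -0.5, 0, 0], [0, 0.0432, -0.0166, -0.5, 0, 0], [0, 0.0433, -0.0162, -0.5, 0, 0], [0, 0.0434, -0.0158, -0.5, 0, 0], [0, 0.0435, -0.0154, -0.5, 0, 0], [0, 0.022, -0.0076, -0.3, 0, 0], [0.03, 0, 0, 0, 0, 0], [0.03, 0, 0, 0, 0, 0], [0, 0, 0, 0, 0, 0], [0, 0, 0, 0, 0, 0]]
  ]
}}

```text
time_s: 27.52
ee_pos: [0.5695, 0.264, 0.0425]
eef_rot: [3.095, 1.57, 3.115]
force: [-0.1, -0.1, 0.4]
grip_width: 0.0451
```

```bash
python3 - <<'E'
from h import *
c=cam('side'); save(c,'s17',(260,210,400,330),4); plan([.569,.2637,.0165],91.2)
E
```

```text
cur [0.5696 0.264  0.0429] jaw 91.16 goal 91.2 rotvec [-0.04 -0.01 -0.02] n 1
[0.0264, -0.0003, -0.0007, -0.04, -0.01, -0.02]
```

View pics/s17.png

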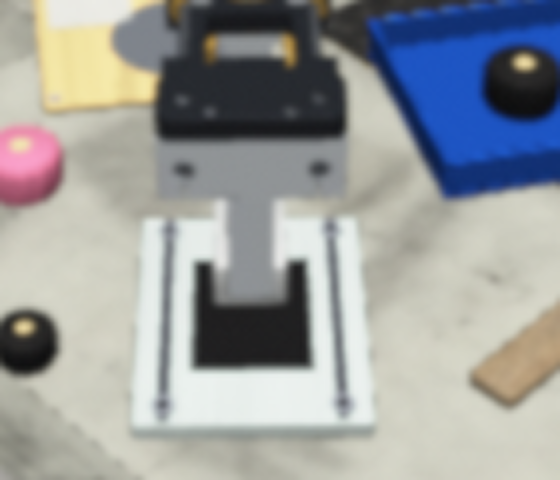

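>>> {"method": "step_arm", "body": {
  "motion": [
    [[0.015, 0, -0.0006, 0, 0, 0], [0.008, 0, 0, 0, 0, 0], [0.003, 0, 0, 0, 0, 0], [0, 0, 0, 0, 0, 0], [0, 0, 0, 0, 0, 0]]
  ]
}}

```text
time_s: 28.2
ee_pos: [0.5685, 0.2639, 0.0155]
eef_rot: [-3.003, 1.569, -2.982]
force: [-0.2, 0.4, 0.1]
grip_width: 0.0449
```

>>> {"method": "step_arm", "body": {
  "motion": [
    [[0.001, 0, 0, 0, 0, 0], [0, 0, 0, 0, 0, 0], [0, 0, 0, 0, 0, 0]]
  ]
}}

```text
time_s: 28.58
ee_pos: [0.5685, 0.2639, 0.0155]
eef_rot: [-2.978, 1.569, -2.957]
force: [-4.0, -2.2, 10.7]
grip_width: 0.0448
```

>>> {"method": "step_arm", "body": {
  "motion": [
    [[-0.0005, 0, 0, 0, 0, 0], [0, 0, 0, 0, 0, 0], [0, 0, 0, 0, 0, 0], [0, 0, 0, 0, 0, 0]]
  ],
  "fingers": 0.07
}}

```text
time_s: 29.08
ee_pos: [0.5684, 0.2639, 0.0149]
eef_rot: [-2.976, 1.569, -2.955]
force: [0.5, -1.1, -0.0]
grip_width: 0.0698
```

>>> {"method": "step_arm", "body": {
  "motion": [
    [[-0.02, 0, 0, 0, 0, 0], [-0.06, 0, 0, 0, 0, 0], [-0.06, 0, 0, 0, 0, 0], [-0.035, 0, 0, 0, 0, 0], [0, 0, 0, 0, 0, 0], [0, 0, 0, 0, 0, 0]]
  ]
}}

```text
time_s: 29.82
ee_pos: [0.5684, 0.2638, 0.1897]
eef_rot: [-2.92, 1.568, -2.899]
force: [-0.5, -0.2, 0.1]
grip_width: 0.07
```

```bash
python3 - <<'E'
from h import *
import pickle
c=cam('wrist'); pickle.dump(c,open('w18.pkl','wb')); save(c,'w18',(200,90,440,290),3.3); plan([.4098,-.0558,.21],104); 
E
```

```text
cur [0.5682 0.2637 0.1891] jaw 91.17 goal 104 rotvec [-12.83  -0.2    0.03] n 7
[-0.0029, -0.0452, -0.0236, -1.83, -0.03, 0.0]
[-0.0029, -0.0444, -0.025, -1.83, -0.03, 0.0]
[-0.0029, -0.0436, -0.0264, -1.83, -0.03, 0.0]
[-0.0029, -0.0427, -0.0278, -1.83, -0.03, 0.0]
[-0.0029, -0.0418, -0.0291, -1.83, -0.03, 0.0]
[-0.0029, -0.0408, -0.0305, -1.83, -0.03, 0.0]
[-0.003, -0.0398, -0.0317, -1.83, -0.03, 0.0]
```

View pics/w18.png

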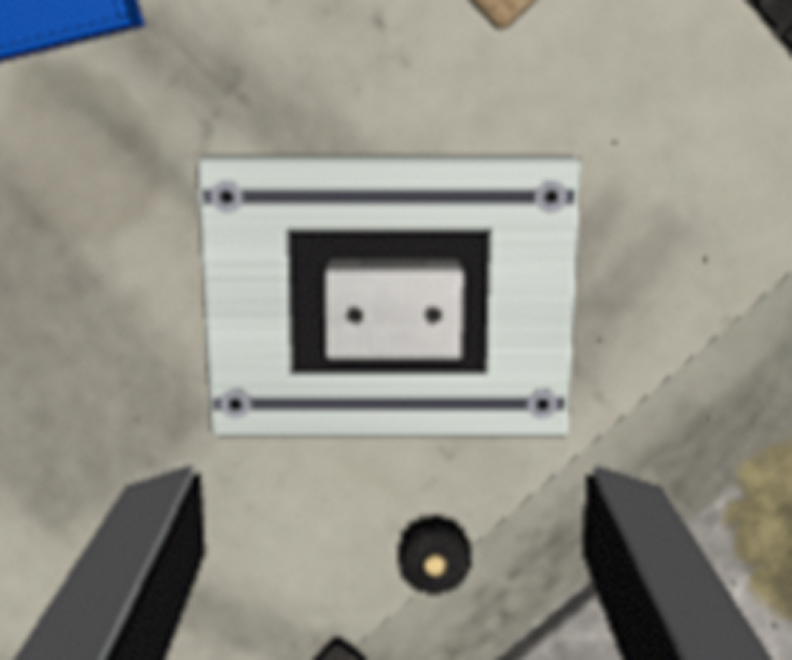

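>>> {"method": "step_arm", "body": {
  "motion": [
    [[0, -0.0226, -0.0118, 0, 0, 0], [-0.005, -0.045, -0.0238, -1.83, 0, 0], [-0.008, -0.0442, -0.0252, -1.83, 0, 0], [-0.008, -0.0434, -0.0266, -1.83, 0, 0], [0, -0.0425, -0.028, -1.83, 0, 0], [0, -0.0416, -0.0293, -1.83, 0, 0], [0, -0.0406, -0.0307, -1.83, 0, 0], [0, -0.0199, -0.016, -1.83, 0, 0], [0, 0, 0, 0, 0, 0], [0, 0, 0, 0, 0, 0]]
  ],
  "fingers": 0.06
}}

```text
time_s: 31.12
ee_pos: [0.4088, -0.054, 0.211]
eef_rot: [2.87, 1.568, 3.114]
force: [0.8, -0.2, -0.5]
grip_width: 0.0599
```

```bash
python3 - <<'E'
from h import *
c=cam('wrist'); save(c,'w19'); print('pred gauge top',proj(c,[.4098,-.0558,.108]));plan([.4098,-.0558,.078],104); 
E
```

```text
pred gauge top (np.float64(315.47774912097816), np.float64(200.45721983653354))
cur [ 0.409  -0.0538  0.2111] jaw 103.99 goal 104 rotvec [-0.01 -0.14 -0.04] n 3
[0.0443, -0.0007, 0.0002, 0.0, -0.05, -0.01]
[0.0443, -0.0007, 0.0002, 0.0, -0.05, -0.01]
[0.0444, -0.0007, 0.0001, 0.0, -0.05, -0.01]
```

View pics/w19.png

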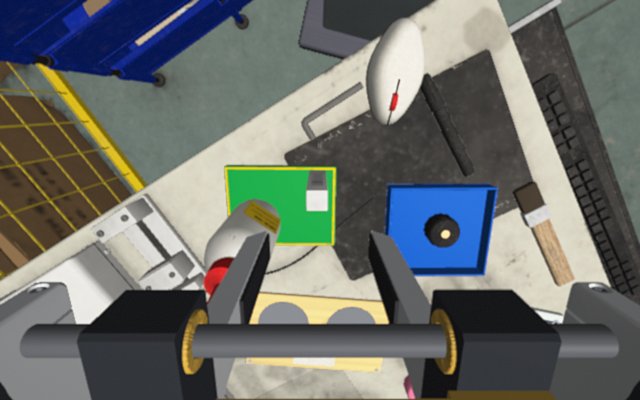

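>>> {"method": "step_arm", "body": {
  "motion": [
    [[0.03, -0.002, 0.0003, 0, 0, 0], [0.045, 0, 0, 0, 0, 0], [0.04, 0, 0, 0, 0, 0], [0.0185, 0, 0, 0, 0, 0], [0, 0, 0, 0, 0, 0], [0, 0, 0, 0, 0, 0]]
  ]
}}

```text
time_s: 31.92
ee_pos: [0.4099, -0.0561, 0.0786]
eef_rot: [-2.896, 1.57, -2.651]
force: [0.1, 0.4, -0.1]
grip_width: 0.0604
```

>>> {"method": "step_arm", "body": {
  "motion": [
    [[0, 0, 0, 0, 0, 0], [0, 0, 0, 0, 0, 0], [0, 0, 0, 0, 0, 0], [0, 0, 0, 0, 0, 0], [0, 0, 0, 0, 0, 0]]
  ],
  "fingers": 0.01,
  "squeeze": 20
}}

```text
time_s: 32.55
ee_pos: [0.4093, -0.0564, 0.078]
eef_rot: [3.094, 1.569, -2.946]
force: [-0.9, -0.0, 0.4]
grip_width: 0.0193
```

>>> {"method": "step_arm", "body": {
  "motion": [
    [[-0.005, 0, 0, 0, 0, 0], [-0.02, 0, 0, 0, 0, 0], [-0.02, 0, 0, 0, 0, 0], [0, 0, 0, 0, 0, 0], [0, 0, 0, 0, 0, 0]]
  ]
}}

```text
time_s: 33.17
ee_pos: [0.4091, -0.0563, 0.1223]
eef_rot: [2.95, 1.568, -3.089]
force: [0.1, 0.2, -0.9]
grip_width: 0.0199
```

```bash
python3 - <<'E'
from h import *
plan([.611,.0441,.123],98); 
E
```

```text
cur [ 0.4091 -0.0563  0.1223] jaw 103.98 goal 98 rotvec [ 5.98 -0.14 -0.02] n 5
[-0.0002, 0.0097, 0.044, 1.2, -0.03, 0.0]
[-0.0002, 0.0107, 0.0438, 1.2, -0.03, 0.0]
[-0.0002, 0.0116, 0.0436, 1.2, -0.03, 0.0]
[-0.0002, 0.0125, 0.0434, 1.2, -0.03, 0.0]
[-0.0002, 0.0134, 0.0431, 1.2, -0.03, 0.0]
```

>>> {"method": "step_arm", "body": {
  "motion": [
    [[0, 0.0048, 0.022, 0, 0, 0], [0, 0.0099, 0.044, 1.2, 0, 0], [0, 0.0109, 0.0438, 1.2, 0, 0], [0, 0.0118, 0.0436, 1.2, 0, 0], [0, 0.0117, 0.0367, 1.2, 0, 0], [0, 0.0093, 0.029, 1.2, 0, 0], [0, 0, 0, 0, 0, 0], [0, 0, 0, 0, 0, 0]]
  ]
}}

```text
time_s: 34.17
ee_pos: [0.6108, 0.0461, 0.1215]
eef_rot: [3.117, 1.567, -3.026]
force: [-0.9, -0.7, -1.4]
grip_width: 0.0197
```

```bash
python3 - <<'E'
from h import *
plan([.611,.0441,.075],98); c=cam('side'); save(c,'s20',(220,60,400,260),3)
E
```

```text
cur [0.6108 0.0461 0.1215] jaw 97.99 goal 98 rotvec [-0.01 -0.2  -0.  ] n 1
[0.0465, -0.002, 0.0001, -0.01, -0.2, 0.0]
```

View pics/s20.png

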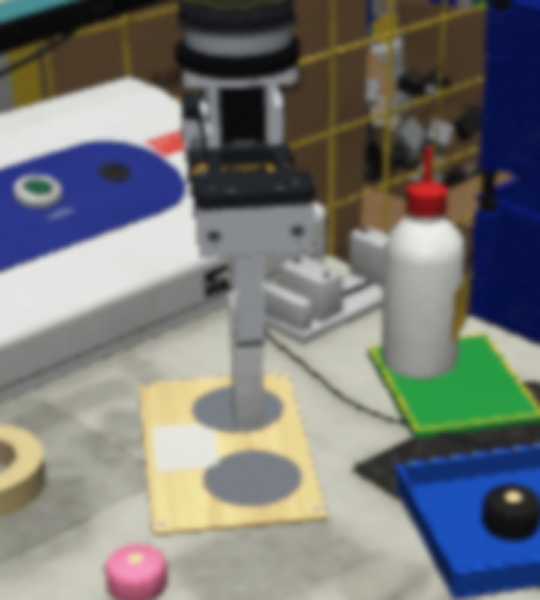

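>>> {"method": "step_arm", "body": {
  "motion": [
    [[0.015, -0.002, 0, 0, -0.2, 0], [0.02, 0, 0, 0, 0, 0], [0.008, 0, 0, 0, 0, 0], [0.0025, 0, 0, 0, 0, 0], [0, 0, 0, 0, 0, 0], [0, 0, 0, 0, 0, 0]]
  ]
}}

```text
time_s: 34.98
ee_pos: [0.6122, 0.0444, 0.0776]
eef_rot: [-0.073, 1.568, 0.066]
force: [-0.5, 0.1, -1.4]
grip_width: 0.0198
```

>>> {"method": "step_arm", "body": {
  "motion": [
    [[0.0008, 0, 0, 0, 0, 0], [0, 0, 0, 0, 0, 0], [0, 0, 0, 0, 0, 0]]
  ]
}}

```text
time_s: 35.35
ee_pos: [0.6119, 0.0444, 0.0763]
eef_rot: [-0.033, 1.569, 0.107]
force: [0.1, 0.3, -1.9]
grip_width: 0.0198
```

>>> {"method": "step_arm", "body": {
  "motion": [
    [[0.001, 0, 0, 0, 0, 0], [0, 0, 0, 0, 0, 0], [0, 0, 0, 0, 0, 0]]
  ]
}}

```text
time_s: 35.72
ee_pos: [0.6119, 0.0444, 0.0752]
eef_rot: [-0.036, 1.569, 0.103]
force: [-0.5, -0.1, -0.7]
grip_width: 0.0196
```

>>> {"method": "step_arm", "body": {
  "motion": [
    [[0.0008, 0, 0, 0, 0, 0], [0, 0, 0, 0, 0, 0], [0, 0, 0, 0, 0, 0]]
  ]
}}

```text
time_s: 36.1
ee_pos: [0.6119, 0.0444, 0.0744]
eef_rot: [-0.039, 1.569, 0.1]
force: [0.2, 0.8, -0.6]
grip_width: 0.02
```

>>> {"method": "step_arm", "body": {
  "motion": [
    [[0.0006, 0, 0, 0, 0, 0], [0, 0, 0, 0, 0, 0], [0, 0, 0, 0, 0, 0]]
  ]
}}

```text
time_s: 36.48
ee_pos: [0.6121, 0.0444, 0.0741]
eef_rot: [-0.044, 1.569, 0.095]
force: [-0.8, 0.4, 2.2]
grip_width: 0.0197
```

Touching down. Release and rise.

>>> {"method": "step_arm", "body": {
  "motion": [
    [[0, 0, 0, 0, 0, 0], [0, 0, 0, 0, 0, 0], [0, 0, 0, 0, 0, 0], [0, 0, 0, 0, 0, 0]]
  ],
  "fingers": 0.06
}}

```text
time_s: 36.98
ee_pos: [0.6119, 0.0444, 0.0738]
eef_rot: [-0.033, 1.569, 0.106]
force: [-0.4, -0.1, 1.5]
grip_width: 0.0563
```

>>> {"method": "step_arm", "body": {
  "motion": [
    [[-0.01, 0, 0, 0, 0, 0], [-0.04, 0, 0, 0, 0, 0], [-0.06, 0, 0, 0, 0, 0], [-0.05, 0, 0, 0, 0, 0], [0, 0, 0, 0, 0, 0], [0, 0, 0, 0, 0, 0]]
  ]
}}

```text
time_s: 37.72
ee_pos: [0.6114, 0.0443, 0.2334]
eef_rot: [0.01, 1.57, 0.149]
force: [-0.2, 0.1, 0.3]
grip_width: 0.06
```

```bash
python3 - <<'E'
from h import *
c=cam('wrist'); save(c,'w21',(200,100,440,300),3.3); print('start gauge top proj',proj(c,[.6108,.0435,.104]));plan([.4808,-.117,.235],104)
E
```

```text
start gauge top proj (np.float64(317.1744954819492), np.float64(191.57696415828076))
cur [0.6112 0.0444 0.2328] jaw 97.98 goal 104 rotvec [-6.02 -0.   -0.01] n 4
[-0.0006, -0.0354, -0.0379, -1.5, 0.0, 0.0]
[-0.0006, -0.0344, -0.0388, -1.5, 0.0, 0.0]
[-0.0006, -0.0334, -0.0397, -1.5, 0.0, 0.0]
[-0.0006, -0.0323, -0.0406, -1.5, 0.0, 0.0]
```

View pics/w21.png

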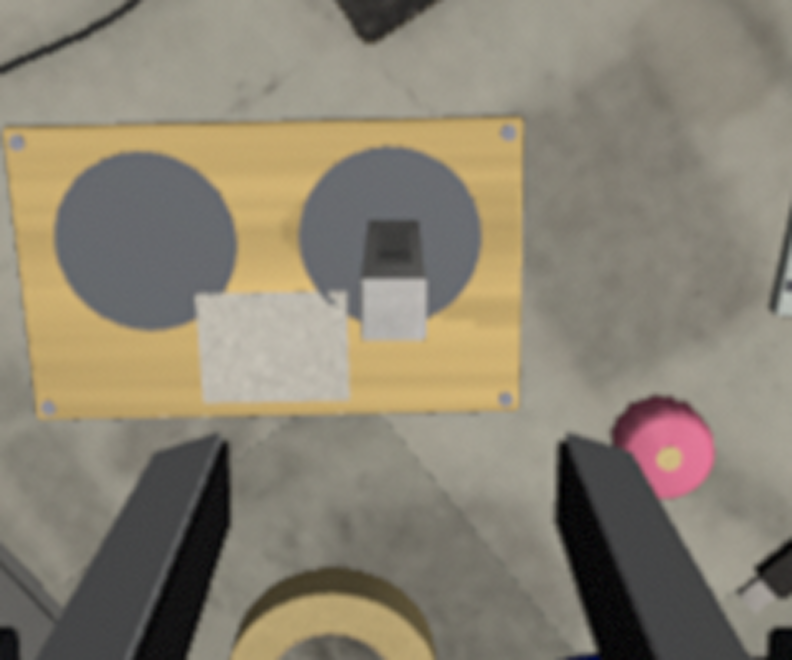

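>>> {"method": "step_arm", "body": {
  "motion": [
    [[0, -0.0177, -0.019, 0, 0, 0], [0, -0.0354, -0.0379, -1.5, 0, 0], [0, -0.0344, -0.0388, -1.5, 0, 0], [0, -0.0319, -0.0386, -1.5, 0, 0], [0, -0.0161, -0.0227, -1.5, 0, 0], [0, 0, 0, 0, 0, 0], [0, 0, 0, 0, 0, 0]]
  ],
  "fingers": 0.07
}}

```text
time_s: 38.65
ee_pos: [0.4798, -0.1153, 0.233]
eef_rot: [0.411, 1.57, 0.655]
force: [-0.1, -0.0, 0.2]
grip_width: 0.0698
```

```bash
python3 - <<'E'
from h import *
c=cam('wrist'); save(c,'w22',(200,100,440,300),3.3); print('tip, collar proj',proj(c,[.4808,-.117,.192]),proj(c,[.4808,-.117,.166]));plan([.4808,-.117,.145],104)
E
```

```text
tip, collar proj (np.float64(314.88161505712213), np.float64(223.88394275893592)) (np.float64(315.2268815252591), np.float64(212.6009673977197))
cur [ 0.4799 -0.1151  0.2331] jaw 104.0 goal 104 rotvec [ 0.    0.06 -0.02] n 2
[0.044, -0.001, 0.0001, 0.0, 0.03, -0.01]
[0.044, -0.001, 0.0002, 0.0, 0.03, -0.01]
```

View pics/w22.png

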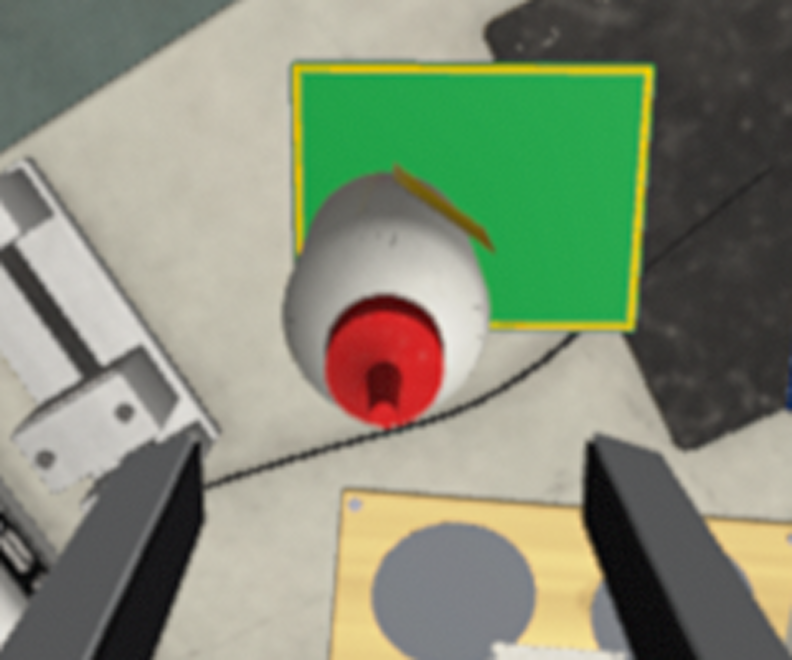

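>>> {"method": "step_arm", "body": {
  "motion": [
    [[0.03, -0.0015, 0.0005, 0, 0, 0], [0.035, 0, 0, 0, 0, 0], [0.018, 0, 0, 0, 0, 0], [0.005, 0, 0, 0, 0, 0], [0, 0, 0, 0, 0, 0], [0, 0, 0, 0, 0, 0]]
  ]
}}

```text
time_s: 39.45
ee_pos: [0.481, -0.117, 0.1464]
eef_rot: [-0.315, 1.568, -0.071]
force: [0.2, 0.2, -0.2]
grip_width: 0.0698
```

>>> {"method": "step_arm", "body": {
  "motion": [
    [[0, 0, 0, 0, 0, 0], [0, 0, 0, 0, 0, 0], [0, 0, 0, 0, 0, 0], [0, 0, 0, 0, 0, 0], [0, 0, 0, 0, 0, 0]]
  ],
  "fingers": 0.02,
  "squeeze": 25
}}

```text
time_s: 40.08
ee_pos: [0.4806, -0.1172, 0.1456]
eef_rot: [-0.27, 1.569, -0.026]
force: [0.6, -0.8, 0.2]
grip_width: 0.0301
```

>>> {"method": "step_arm", "body": {
  "motion": [
    [[-0.005, 0, 0, 0, 0, 0], [-0.015, 0, 0, 0, 0, 0], [-0.02, 0, 0, 0, 0, 0], [0, 0, 0, 0, 0, 0], [0, 0, 0, 0, 0, 0]]
  ]
}}

```text
time_s: 40.7
ee_pos: [0.4803, -0.117, 0.1852]
eef_rot: [0.007, 1.569, 0.251]
force: [-0.1, 0.2, -3.5]
grip_width: 0.0299
```

```bash
python3 - <<'E'
from h import *
plan([.627,-.053,.184],100)
E
```

```text
cur [ 0.4803 -0.117   0.1852] jaw 103.98 goal 100 rotvec [ 3.98  0.07 -0.  ] n 3
[0.0005, 0.0089, 0.0526, 1.33, 0.02, 0.0]
[0.0005, 0.0101, 0.0524, 1.33, 0.02, 0.0]
[0.0004, 0.0113, 0.0521, 1.33, 0.02, 0.0]
```

>>> {"method": "step_arm", "body": {
  "motion": [
    [[0, 0.0022, 0.0131, 0, 0, 0], [0, 0.0045, 0.0263, 0.8, 0, 0], [0, 0.005, 0.0263, 0.8, 0, 0], [0, 0.005, 0.0263, 0.8, 0, 0], [0, 0.0055, 0.0261, 0.8, 0, 0], [0, 0.0055, 0.026, 0.8, 0, 0], [0, 0.0026, 0.013, 0, 0, 0], [0, 0, 0, 0, 0, 0], [0, 0, 0, 0, 0, 0]]
  ]
}}

```text
time_s: 41.82
ee_pos: [0.6272, -0.0539, 0.1853]
eef_rot: [0.145, 1.57, 0.32]
force: [0.3, 0.5, -3.1]
grip_width: 0.0302
```

```bash
python3 - <<'E'
from h import *
plan([.627,-.053,.144],100); c=cam('side'); save(c,'s23',(220,60,400,260),3)
E
```

```text
cur [ 0.6272 -0.0539  0.1853] jaw 99.98 goal 100 rotvec [-0.02  0.05 -0.01] n 1
[0.0413, 0.0009, -0.0001, -0.02, 0.05, -0.01]
```

View pics/s23.png

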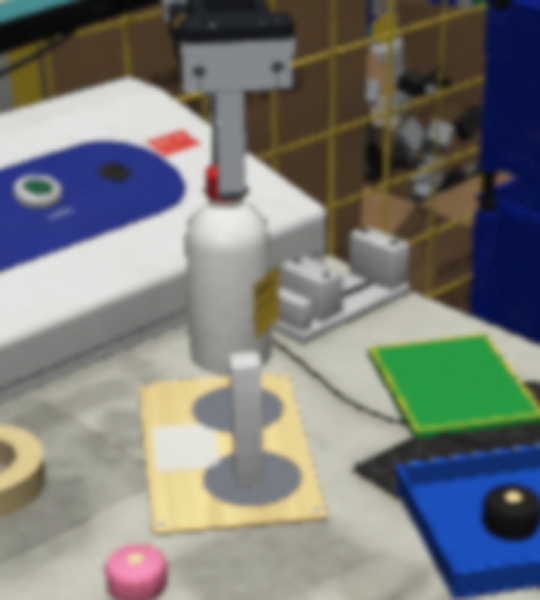

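>>> {"method": "step_arm", "body": {
  "motion": [
    [[0.015, 0.0009, 0, 0, 0, 0], [0.015, 0, 0, 0, 0, 0], [0.008, 0, 0, 0, 0, 0], [0.0035, 0, 0, 0, 0, 0], [0, 0, 0, 0, 0, 0], [0, 0, 0, 0, 0, 0]]
  ]
}}

```text
time_s: 42.62
ee_pos: [0.6277, -0.0531, 0.1448]
eef_rot: [-0.149, 1.568, 0.025]
force: [0.0, -0.2, -2.8]
grip_width: 0.0303
```

>>> {"method": "step_arm", "body": {
  "motion": [
    [[0.0008, 0, 0, 0, 0, 0], [0, 0, 0, 0, 0, 0], [0, 0, 0, 0, 0, 0]]
  ]
}}

```text
time_s: 43.0
ee_pos: [0.6275, -0.0531, 0.1436]
eef_rot: [-0.073, 1.569, 0.101]
force: [0.3, 0.0, -4.2]
grip_width: 0.0304
```

>>> {"method": "step_arm", "body": {
  "motion": [
    [[0.001, 0, 0, 0, 0, 0], [0, 0, 0, 0, 0, 0], [0, 0, 0, 0, 0, 0]]
  ]
}}

```text
time_s: 43.38
ee_pos: [0.6275, -0.0531, 0.1425]
eef_rot: [-0.062, 1.569, 0.112]
force: [0.4, -0.2, -2.6]
grip_width: 0.0305
```

>>> {"method": "step_arm", "body": {
  "motion": [
    [[0.0008, 0, 0, 0, 0, 0], [0, 0, 0, 0, 0, 0], [0, 0, 0, 0, 0, 0]]
  ]
}}

```text
time_s: 43.75
ee_pos: [0.6274, -0.053, 0.1417]
eef_rot: [-0.064, 1.569, 0.11]
force: [-0.4, -0.4, -2.9]
grip_width: 0.0304
```

>>> {"method": "step_arm", "body": {
  "motion": [
    [[0.0008, 0, 0, 0, 0, 0], [0, 0, 0, 0, 0, 0], [0, 0, 0, 0, 0, 0]]
  ]
}}

```text
time_s: 44.12
ee_pos: [0.6277, -0.0531, 0.1416]
eef_rot: [-0.149, 1.568, 0.025]
force: [-1.8, 0.8, 5.7]
grip_width: 0.0298
```

>>> {"method": "step_arm", "body": {
  "motion": [
    [[0, 0, 0, 0, 0, 0], [0, 0, 0, 0, 0, 0], [0, 0, 0, 0, 0, 0], [0, 0, 0, 0, 0, 0]]
  ],
  "fingers": 0.07
}}

```text
time_s: 44.62
ee_pos: [0.6274, -0.0531, 0.1408]
eef_rot: [-0.059, 1.569, 0.115]
force: [-0.2, 0.1, -0.3]
grip_width: 0.0665
```

>>> {"method": "step_arm", "body": {
  "motion": [
    [[-0.01, 0, 0, 0, 0, 0], [-0.03, 0, 0, 0, 0, 0], [-0.04, 0, 0, 0, 0, 0], [-0.04, 0, 0, 0, 0, 0], [0, 0, 0, 0, 0, 0], [0, 0, 0, 0, 0, 0]]
  ]
}}

```text
time_s: 45.38
ee_pos: [0.627, -0.0531, 0.2606]
eef_rot: [0.071, 1.57, 0.245]
force: [0.1, 0.1, 0.0]
grip_width: 0.0698
```

>>> {"method": "step_arm", "body": {
  "motion": [
    [[-0.01, 0.01, -0.02, 0, 0, 0], [-0.02, 0.02, -0.035, 0, 0, 0], [-0.02, 0.02, -0.04, 0, 0, 0], [-0.01, 0.015, -0.035, 0, 0, 0], [0, 0, -0.02, 0, 0, 0], [0, 0, 0, 0, 0, 0], [0, 0, 0, 0, 0, 0], [0, 0, 0, 0, 0, 0]]
  ]
}}

```text
time_s: 46.38
ee_pos: [0.4687, -0.0151, 0.32]
eef_rot: [0.477, 1.57, 0.651]
force: [-0.1, 0.2, -0.5]
grip_width: 0.0701
```

```bash
python3 - <<'E'
from m import *
c=cam('scene'); save(c,'e_sc',(200,110,430,300),3.4); w=cam('wrist'); save(w,'e_w'); c=cam('side'); save(c,'e_sd',(220,120,440,320),3)
print('start gauge top',proj(w,[.6108,.0435,.104]),'bottle tip',proj(w,[.627,-.0525,.188]))
E
```

```text
start gauge top (np.float64(341.7183729359088), np.float64(280.32554867314394)) bottle tip (np.float64(261.5398027079446), np.float64(318.31238916841954))
```

View pics/e_sc.png

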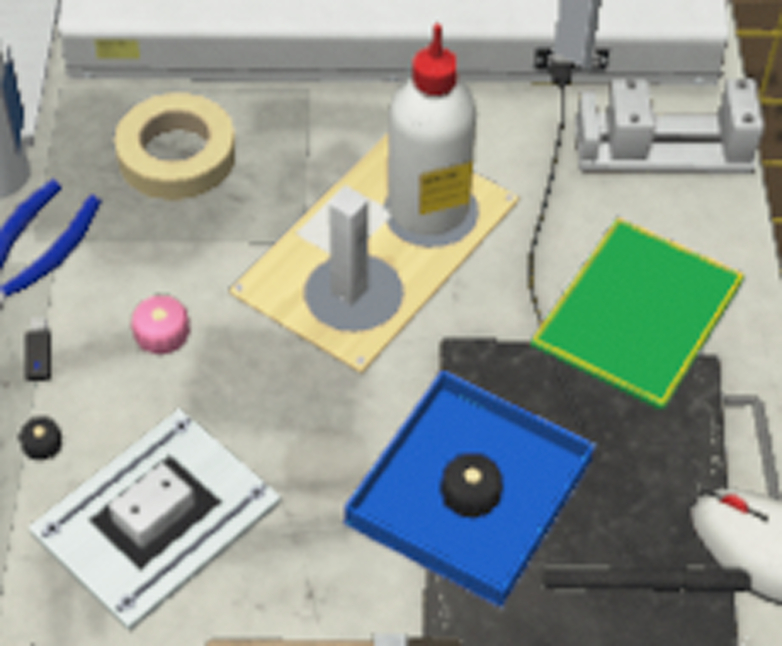

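View pics/e_w.png

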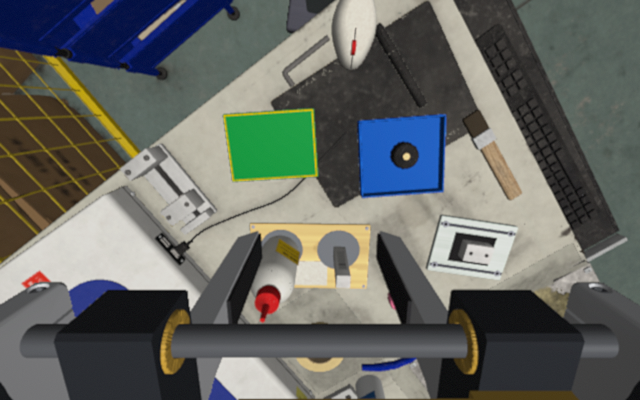

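View pics/e_sd.png

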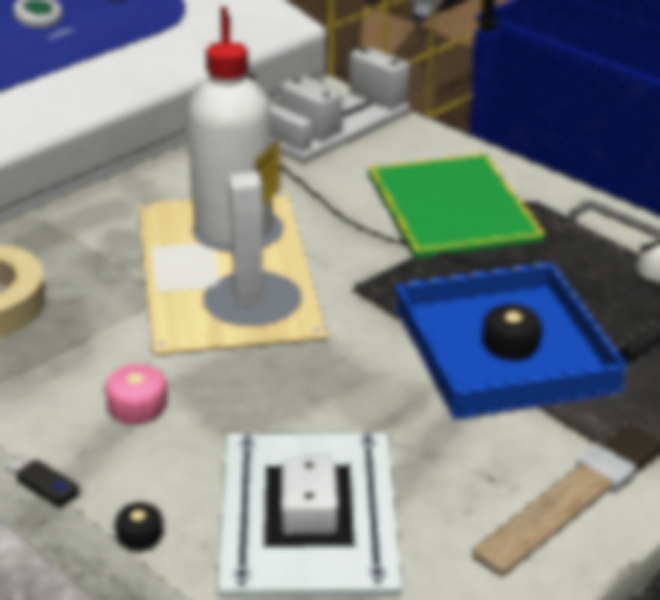

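```bash
python3 - <<'E'
from h import *
print(get_obs()['force'],get_obs()['joint_vel']); print(ticket.hand_in())
E
```

```text
[ 0.26313348  0.20594363 -0.178886  ] [-0.00038532 -0.00672758  0.00104976 -0.0009729  -0.00074745  0.00097772]
the job is handed in; nothing more can be done
None
```

I finished the sequence in about 46 s and handed the job in; it reports no verdict.

- **Bottle and gauge aside:** I stood both upright on the green mat.
- **Knob and block:** I moved the larger black knob from the fixture plate to the middle of the blue tray. I then set the white block on the dark pad of the fixture plate, its long side along the plate's. The pink knob and the small black knob were left alone.
- **Bottle and gauge back:** I returned the gauge, then the bottle, to their places on the board.

**Last checks:** In the final scene, side and wrist views everything is upright and released. The knob is near the middle of the tray, and the block is flat and centred on the pad. By eye, the bottle and gauge sit within about 2–3 mm of their start positions in the pictures, against the 14 mm allowed. I did not triangulate them again at the end. The arm was clear of everything, with no load and almost no joint motion. No check failed. A side-view offset at the first bottle grasp looked wrong, but the angle of the jaws explained it.

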